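Load the medallion printer's spring magazine and set it to run

ROBOT

A 7-joint arm with a two-finger parallel gripper is mounted at the origin on the work surface. World frame = base frame: x ahead of the robot, y to its left, z up, the work surface at z = 0. Lengths are in m, angles in rad, forces in N, time in s.
With the tool pointing down it reaches from about 0.425 to 0.925 m from the base axis. Payload 6.8 kg.
Tool frame: the origin (TCP) lies midway between the tips of the shut fingers; the grasp point (between the pads) lies 19 mm behind it (grip_point_offset is the distance from the TCP to the grasp point, in m); y points along the fingers, x is the direction in which the jaws open and shut, and the axes are right-handed (so a half turn about y gives the same grasp; the last joint's range is limited). The gripper opens to 85 mm and grips with 20 to 120 N. Pads are 22 mm wide; open, the fingers measure 114 mm over their backs; the gripper's body (76 mm by 85 mm) begins 54 mm behind the grasp point. The pads swing forward as they close: fully open they stand 13 mm farther back than shut.
Start: joints at [-1.319, 0.477, 0.022, 1.555, -0.011, 1.109, -0.083], TCP at [0.238, 0.632, 0.231] pointing down, gripper open.
Joint ranges: [-2.96, 2.96], [-0.34, 2.1], [-1.41, 1.46], [0.24, 2.44], [-1.37, 4.51], [0.17, 1.92], [-2.96, 2.96]. Speed limits (rad/s): [2.39, 2.39, 3.14, 3.14, 3.14, 3.14, 3.14].

INTERFACE

Orientations are given as a unit quaternion [w, x, y, z].
In Python, from station import get_obs, read_camera, hand_in, grip_point_offset gives the robot as it stands.
- The arm moves only by the tool play_rows, never from a script. Its argument "increments" is a list of rows, each a list of 2 entries, a list of its own where there are three numbers: the shift along the tool's x, y, z in m, then the turn, a rotation vector about the tool's x, y, z in degrees. In form: [[[tx, ty, tz], [ax, ay, az]], ...]. A call has 1 to 20 rows; each row shifts and turns the commanded pose from where the row before left it, along the tool's axes as they then stand; what a row does not reach is not made up. A row lasts 1/12 s, in which the tool goes at most 41.7 mm and 7.16 degrees, less where a joint would pass 70% of its speed; a pose out of reach is approached as far as the arm can. A call with a gripper value outside its range is refused whole. "gripper" is the finger opening in m, from 0 to 0.0854, set as the call begins (left out, the last holds). The fingers move at their own pace and stop on an object; "grip_force" is the grip in N (left out, the last holds). Time passes only in rows, so rows that do not move let the fingers close. It gives the time, the measured TCP pose, the force and the opening at its end, in the units of the state.
- get_obs(): the state, without advancing time (a new reading comes with each control period).
- read_camera(name): name is "scene" or "side" or "wrist"; returns a dict with "color" (480x640x3 uint8, red, green, blue), "range_z" (480x640 float32, m along the optical axis (not along the pixel's ray), 0 where there is no reading), "intrinsics" (3x3 intrinsics, pixels), "R" (3x3) and "t" (3): a world point X has camera coordinates R X + t; the wrist camera has in their place "hand_eye" (4x4, takes a point from camera to tool coordinates, whose origin is the TCP and whose axes are the tool frame's). Camera axes: x right, y down, z forward; pixel columns grow to the right and rows downward; lengths in m; the calibration is good to about 2 mm. The wrist camera is an equidistant fisheye: a pixel r from the principal point sees the ray r / f radians off the axis. A picture is of the moment at which its call begins: read the wrist's pose just before it.
- hand_in(): hands the job in, once; it reports no verdict.
The state is a dict: "t": time; "q": joint angles; "joint_vel": joint speeds; "joint_torque": joint torques, N m; "eef_pos": TCP position; "tool_rot": TCP orientation; "contact_force": force on the tool from outside, world axes, zero at the start; "torque": the same for the moment, N m; "gripper_width": opening from 0.0 (shut) to 1.0 (fully open).
Only numpy, scipy, OpenCV 4.12 (cv2) and the standard library are available. Lean on these libraries where they do the work, as an engineer would, in place of code of your own. Each camera call takes 0.05 s, during which the arm holds its last target. There are 200 camera calls.

TASK

Load every bisque blank from the ware board into the printer's spring magazine, pressing each one down until the brass pawls latch over it. Then swing the red-knobbed keeper fully home across the mouth, and after that turn the selector from load (yellow dot) fully to run (green dot); the selector only turns freely once the keeper is home, so do not force it. Leave the pot, the jar and the brush where they are.

Things in the scene. Friction and masses are not known exactly. Their poses are not given: they have to be found in the camera images.
- blank1: Bisque (unglazed fired clay) medallion blank: a flat cream disc, 60 mm across, 10 mm thick, about 50 g, both faces alike. Origin: centre of the disc; z is its axis. May be absent.
- blank2: Bisque (unglazed fired clay) medallion blank: a flat cream disc, 60 mm across, 10 mm thick, about 50 g, both faces alike. Origin: centre of the disc; z is its axis. May be absent.
- blank3: Bisque (unglazed fired clay) medallion blank: a flat cream disc, 60 mm across, 10 mm thick, about 50 g, both faces alike. Origin: centre of the disc; z is its axis. May be absent.
- blank4: Bisque (unglazed fired clay) medallion blank: a flat cream disc, 60 mm across, 10 mm thick, about 50 g, both faces alike. Origin: centre of the disc; z is its axis. May be absent.
- blank5: Bisque (unglazed fired clay) medallion blank: a flat cream disc, 60 mm across, 10 mm thick, about 50 g, both faces alike. Origin: centre of the disc; z is its axis. May be absent.
- blank6: Bisque (unglazed fired clay) medallion blank: a flat cream disc, 60 mm across, 10 mm thick, about 50 g, both faces alike. Origin: centre of the disc; z is its axis. May be absent.
- board: Dark wooden ware board on the bench, 270 x 400 x 12 mm, on which the blanks lie singly. Fixed. Origin: centre of its underside; x is its short side, y its long side.
- feeder: Infeed feeder of a bench medallion printer, fixed. Green housing, flat deck 85 mm above the bench (x -95 to 85, y -168 to 75 mm); the white printer body behind it (x 85 to 262 mm) is 122 mm high. Origin on the bench below the magazine's axis, z up, x away from the robot. The magazine is a well in the deck with a sprung follower plate and two sprung brass pawls at its mouth.
- mouth (a point): On the magazine's axis, 87 mm above the bench (2 mm above the deck), level with the undersides of the pawl noses: the upper face of the topmost latched blank lies here, its centre 5 mm lower. Axes as the feeder's. Each further blank pushes the stack down 10 mm; room for 6. Pushing takes 5 to 20 N to spread the pawls, then 5 (first) to 10 N (sixth) against the spring.
- guide_post (a point): Top of the guide post at +x +y. Four round-topped steel posts, 10 mm thick, 19 mm above the deck, at x +-21, y +-30 mm round the mouth, centre a blank with 1 mm of play. Between the posts the x sides are free, 49 mm wide: hold a blank across x to lower it there.
- pawl (a point): Inner edge of the +y pawl, 2 mm above the deck; its twin is on the -y side. Each is a fork of two noses with sloped tops. A blank laid between the posts rests on the slopes, its centre 13 mm above the deck. Pushed down it spreads the pawls; when its upper face is below the noses they snap back over it and hold it against the follower's spring. Push 3 mm further to be sure.
- follower (a joint): Follower plate of the magazine, m: 0 at the top when empty, grows as the stack goes down (10 mm per latched blank).
- keeper (a joint): Keeper arm, rad: turns about a vertical pivot, clockwise from above as it grows. 0: wide open, arm towards the robot, clear of the mouth; 1.9: home, at its stop, arm straight across the mouth. Friction (about 1 N at the knob) holds it. Arm 14 mm wide, from 22 to 30 mm above the deck. The brass quadrant on its hub blocks the selector until the keeper is home.
- keeper_knob (a point): Middle of the red upright knob on the keeper arm, the place to grip: 18 mm across, 24 mm high, standing on the arm from 30 to 54 mm above the deck, 75 mm from the pivot; this point is 42 mm above the deck. Turns with the arm.
- keeper_pivot (a point): The keeper's pivot axis, at deck height (65 mm from the magazine's axis on the -y side). Axes as the feeder's.
- selector (a joint): Selector knob, rad: turns about a vertical axis, anticlockwise from above as it grows. 0 is load (white pointer line to the yellow dot), 1.134 is run (white line to the green dot), against its stop. Friction holds it. It can be turned only when the keeper is home; opening the keeper again would throw it back.
- selector_grip (a point): Point on the selector's axis 40 mm above the deck, the height to grip. The black bar of the knob is 46 mm long (along this point's x axis), 12 mm wide (along its y axis), from 26 to 50 mm above the deck. Turns with the knob.
- pot: Terracotta pot, 96 mm across, 80 mm high, a bystander. Origin: centre of its underside.
- jar: Amber glass jar of underglaze, 60 mm across, 75 mm high, a bystander. Origin: centre of its underside.
- brush: Wooden-handled brush, 170 mm long, lying on the bench, a bystander. Origin: under its middle.

How it is judged:
On the way, in this order (a step that is already met when the one before it is completed fails the run):
1. every blank present is in the magazine, latched under the pawls (z of each of blank1, blank2, blank3, blank4, blank5, blank6 in the frame of mouth below -0.003 m and horizontal distance between each of blank1, blank2, blank3, blank4, blank5, blank6 and mouth below 0.005 m and angle between the z axis of each of blank1, blank2, blank3, blank4, blank5, blank6 and the z axis of feeder, either way round below 0.1 rad and contact force between the fingers and blank1 below 0.1 N and contact force between the fingers and blank2 below 0.1 N and contact force between the fingers and blank3 below 0.1 N and contact force between the fingers and blank4 below 0.1 N and contact force between the fingers and blank5 below 0.1 N and contact force between the fingers and blank6 below 0.1 N), for 0.2 s.
2. the keeper is swung home over the mouth (value of joint keeper above 1.82 rad), for 0.2 s.
3. the selector is turned to run (value of joint selector above 1.05 rad and value of joint keeper above 1.82 rad), for 0.2 s.
At the end, for the whole second after the job is handed in: Every blank present lies flat in the magazine (within 5 mm of its axis and 0.1 rad of level) with its upper face no more than 2 mm above the level of the pawl noses' undersides, at rest; keeper at more than 1.82 of 1.9 rad; selector at more than 1.05 of 1.134 rad (all of step 3 and z of each of blank1, blank2, blank3, blank4, blank5, blank6 in the frame of mouth below -0.003 m and horizontal distance between each of blank1, blank2, blank3, blank4, blank5, blank6 and mouth below 0.005 m and angle between the z axis of each of blank1, blank2, blank3, blank4, blank5, blank6 and the z axis of feeder, either way round below 0.1 rad and linear speed of each of blank1, blank2, blank3, blank4, blank5, blank6 below 0.02 m/s); the robot touches nothing.
It fails at once if the selector is forced past the interlock while the keeper is open (value of joint selector above 0.45 rad and value of joint keeper below 1.5 rad).
It fails at once if the terracotta pot is pushed away (more than 40 mm) (distance of pot from where it was at the start of the episode above 0.04 m).
It fails at once if the jar is pushed away (more than 40 mm) (distance of jar from where it was at the start of the episode above 0.04 m).
It fails at once if the brush is pushed away (more than 40 mm) (distance of brush from where it was at the start of the episode above 0.04 m).
Of blank1, blank2, blank3, blank4, blank5, blank6 only 4 to 6 are there at a start; the rules pass over those that are not, and their reading is None.
At some moment in a run one of blank1, blank2, blank3, blank4, blank5, blank6 may be knocked a few centimetres aside while the robot is not near it.
Once in a run the grip may slacken for a moment while it holds something.
It also fails if it takes over 210 s, if anything falls off the work surface, if the arm or the gripper's body presses on something with over 40 N, if the wrist force passes 120 N, or if a joint passes its speed limit or range.

## Working session

There is one attempt and no reset: what is moved stays moved. The work goes in short steps, Python scripts to look and compute and a tool call to move; the robot and the scene stay as the last step left them, time stands still between calls to the robot, and variables do not carry over. Pictures are saved under pics/ and viewed, about 12 in all and at most 16, crops included, and the job is handed in when it is done.

Besides the shell and the picture viewer there is one more tool, called after "Emit:" as name([rows], argument=value, ...), one row to a line, values as JSON. play_rows: Moves the arm, as the interface text tells. Its arguments: {"type":"object","properties":{"increments":{"type":"array","items":{"type":"array"}},"gripper":{"type":"number"},"grip_force":{"type":"number"}},"required":["increments"]}

```bash
mkdir -p pics; ls; cat > h.py <<'E'
import numpy as np, cv2
from station import get_obs, read_camera, hand_in, grip_point_offset
from scipy.spatial.transform import Rotation as Ro
def save(n,im): cv2.imwrite('pics/'+n, im[:,:,::-1])
def Rt(o):
    q=o['tool_rot']; return Ro.from_quat([q[1],q[2],q[3],q[0]]).as_matrix()
def plane(c,uv,z):
    uv=np.atleast_2d(np.array(uv,float)); K=c['intrinsics']; R=np.array(c['R']); t=np.array(c['t'])
    d=np.c_[(uv-[K[0][2],K[1][2]])/[K[0][0],K[1][1]],np.ones(len(uv))]@R; o=-R.T@t
    return o+d*((z-o[2])/d[:,2])[:,None]
def cloud(c):
    K=c['intrinsics']; z=c['range_z']; v,u=np.mgrid[:480,:640]
    P=np.stack([(u-K[0][2])/K[0][0]*z,(v-K[1][2])/K[1][1]*z,z],-1)
    W=(P-np.array(c['t']))@np.array(c['R']); W[z==0]=np.nan; return W
E
python3 - <<'E'
from h import *
np.set_printoptions(precision=4,suppress=True)
o=get_obs(); print(o['eef_pos'],Rt(o),grip_point_offset,o['gripper_width'],o['contact_force'])
for n in('scene','side'):
    c=read_camera(n); save(n+'0.png',c['color']); np.save(n+'0.npy',c,allow_pickle=True)
    print(n,c['intrinsics'],-np.array(c['R']).T@c['t'],(c['range_z']>0).mean())
c=read_camera('wrist');print(c['hand_eye'],c['intrinsics'])
E
```

```text
pics
[0.2375 0.6312 0.2303] [[ 0.3521 -0.0005 -0.936 ]
 [ 0.936  -0.0019  0.3521]
 [-0.0019 -1.     -0.0001]] 0.0187 0.999727523164889 [-0.3263 -0.0113  0.4056]
scene [[571.2213   0.     327.1422]
 [  0.     571.2213 234.854 ]
 [  0.       0.       1.    ]] [ 1.3927 -0.1987  0.6581] 0.9959700520833333
side [[463.794    0.     321.1519]
 [  0.     463.794  233.4569]
 [  0.       0.       1.    ]] [ 0.3246 -0.611   0.7208] 0.9959765625
[[ 1.     -0.0004 -0.0012  0.0007]
 [ 0.0011 -0.2632  0.9647 -0.1431]
 [-0.0007 -0.9647 -0.2632  0.0675]
 [ 0.      0.      0.      1.    ]] [[371.6483   0.     322.3735]
 [  0.     371.6483 242.4007]
 [  0.       0.       1.    ]]
```

View pics/scene0.png

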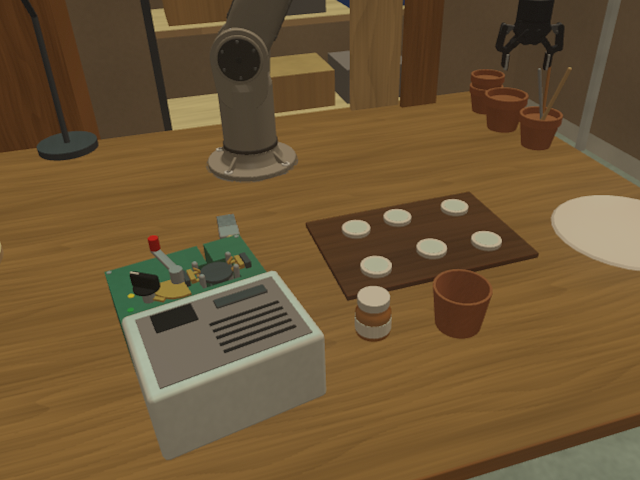

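View pics/side0.png

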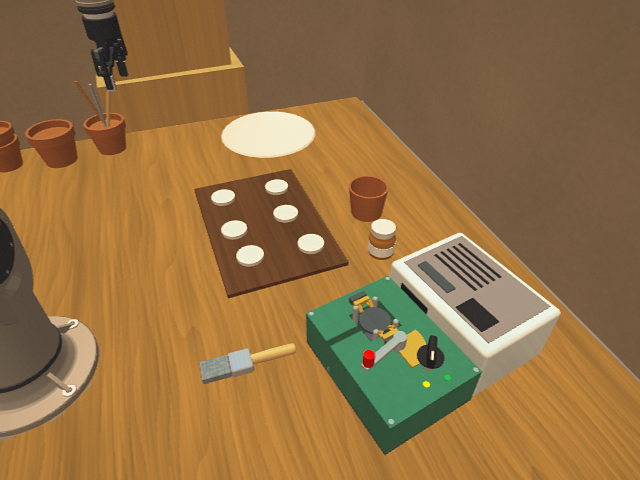

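Six blanks on the board: in the side view they are at (223,197), (276,187), (234,229), (285,213), (250,256) and (311,243). The magazine is near (375,320), the keeper knob at (369,357) and the selector at (431,355). Next I measure them.

```bash
cat > meas.py <<'E'
from h import *
np.set_printoptions(precision=4,suppress=True)
def blanks(c,W=None,zc=0.022):
    W=cloud(c) if W is None else W
    im=c['color'].astype(int)
    m=(im.min(2)>140)&(W[...,2]>0.014)&(W[...,2]<0.03)
    m&=(W[...,0]>0.3)&(W[...,0]<0.95)&(W[...,1]>-0.1)&(W[...,1]<0.6)
    n,l,s,ce=cv2.connectedComponentsWithStats(m.astype(np.uint8))
    out=[]
    for i in range(1,n):
        if s[i,4]<120: continue
        cs,_=cv2.findContours((l==i).astype(np.uint8),cv2.RETR_EXTERNAL,cv2.CHAIN_APPROX_NONE)
        p=plane(c,cs[0][:,0,:],zc)[:,:2].astype(np.float32)
        (x,y),r=cv2.minEnclosingCircle(p)
        out.append([x,y,r,np.nanmedian(W[...,2][l==i]),*ce[i]])
    return np.array(out)
if __name__=='__main__':
    for n in('scene','side'):
        c=np.load(n+'0.npy',allow_pickle=True).item(); W=cloud(c); print(n); print(blanks(c,W))
        im=c['color']; hsv=cv2.cvtColor(im,cv2.COLOR_RGB2HSV)
        g=(hsv[...,0]>60)&(hsv[...,0]<90)&(hsv[...,1]>90)&(abs(W[...,2]-0.085)<0.006)
        P=W[g][:,:2]; print('deck z',np.median(W[g][:,2]),g.sum(),cv2.minAreaRect(P.astype(np.float32)))
        for nm,m in dict(red=((hsv[...,0]<6)|(hsv[...,0]>174))&(hsv[...,1]>200)&(hsv[...,2]>120)&(W[...,2]>.1)&(W[...,2]<.16),
            yellow=(abs(hsv[...,0]-28)<5)&(hsv[...,1]>200)&(hsv[...,2]>200), green=(abs(hsv[...,0]-60)<8)&(hsv[...,1]>150)&(hsv[...,2]>130)).items():
            k,l,s,ce=cv2.connectedComponentsWithStats(m.astype(np.uint8))
            for i in range(1,k):
                if s[i,4]>4: print(nm,s[i,4],ce[i],np.nanmedian(W[l==i],0))
    c=np.load('side0.npy',allow_pickle=True).item()
    cv2.imwrite('pics/crop.png',cv2.resize(c['color'][270:460,295:495,::-1],(800,760))[:600])
E
python3 meas.py
```

```text
scene
[[  0.4221   0.3777   0.0274   0.0234 454.1273 205.2091]
 [  0.6175   0.5952   0.1194   0.019  581.9144 237.3583]
 [  0.4224   0.241    0.0276   0.0231 396.9957 215.4181]
 [  0.4373   0.1415   0.0275   0.0232 355.6221 226.8244]
 [  0.5636   0.3747   0.0278   0.0234 486.3255 238.3591]
 [  0.5535   0.2588   0.0277   0.0231 431.1378 246.3462]
 [  0.5755   0.1331   0.0279   0.0231 375.65   264.3472]]
deck z 0.08542396637589038 3291 ((0.5749998092651367, -0.2132464349269867), (0.142177551984787, 0.24143873155117035), 10.652703285217285)
red 41 [152.439  237.9512] [ 0.5346 -0.2556  0.139 ]
green 11 [130.0909 309.3636] [ 0.6478 -0.3035  0.0869]
side
[[  0.6177   0.5928   0.1281   0.0191 276.538  149.4208]
 [  0.5626   0.371    0.0302   0.0217 276.2731 185.6079]
 [  0.4213   0.3738   0.0298   0.0219 222.6844 195.9221]
 [  0.5524   0.2559   0.0298   0.0219 285.2465 211.9444]
 [  0.421    0.2378   0.0297   0.0218 233.7736 228.2925]
 [  0.5739   0.1303   0.0298   0.0218 310.595  242.1397]
 [  0.4354   0.1382   0.0298   0.0218 249.6478 254.2339]]
deck z 0.0845330117421646 9736 ((0.5934265851974487, -0.21194076538085938), (0.1822308748960495, 0.2438633143901825), 10.577757835388184)
red 165 [368.1818 358.2364] [ 0.5293 -0.2613  0.1366]
yellow 31 [425.9355 383.6774] [ 0.6102 -0.3037  0.085 ]
green 31 [447.0645 377.3226] [ 0.6464 -0.3054  0.085 ]
```

View pics/crop.png

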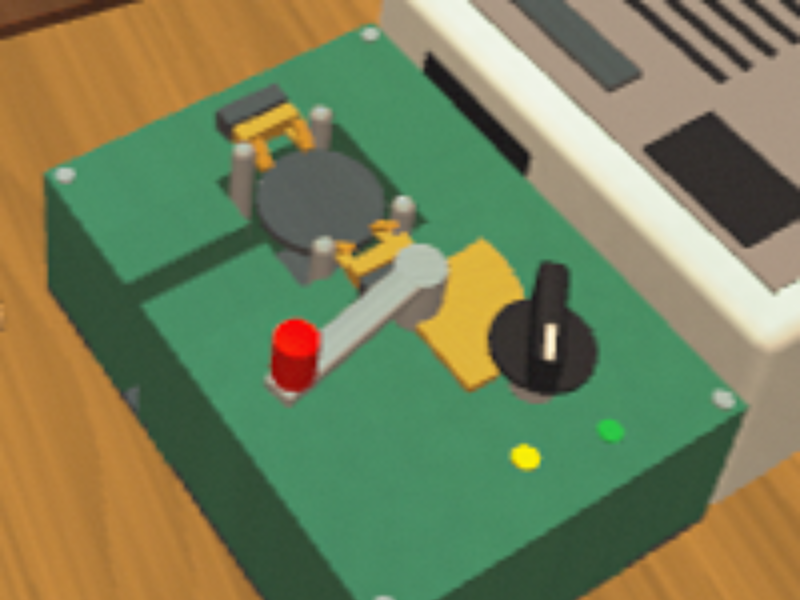

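The deck rectangle comes out at 182 x 244 mm, which matches 180 x 243. Cross-check with the post tops, at crop pixels (322,112), (243,152), (403,203) and (323,244), and locate the jar and pot.

```bash
python3 - <<'E'
from h import *
np.set_printoptions(precision=4,suppress=True)
c=np.load('side0.npy',allow_pickle=True).item(); W=cloud(c)
f=lambda L:np.array(L)/4+[295,270]-.375
p=plane(c,f([(322,112),(243,152),(403,203),(323,244)]),0.1035);print(p[:,:2],p.mean(0)[:2])
a=np.radians(10.6);R=np.array([[np.cos(a),-np.sin(a)],[np.sin(a),np.cos(a)]])
o=np.array([.5934,-.2119])-R@[-.005,-.0465];print('origin',o)
print('posts feeder',(p[:,:2]-o)@R)
print('hub',(plane(c,f([(420,265)]),.115)[:,:2]-o)@R)
print('knob top',(plane(c,f([(296,337)]),.139)[:,:2]-o)@R)
print('selector line/bar', (plane(c,f([(551,343),(548,275),(553,268)]),.135)[:,:2]-o)@R)
print('dots', (plane(c,f([(525,457),(611,431)]),.085)[:,:2]-o)@R)
# jar & pot : points with z>0.03 in region
for n in('scene','side'):
    c=np.load(n+'0.npy',allow_pickle=True).item(); W=cloud(c)
    m=(W[...,2]>.04)&(W[...,2]<.1)&(W[...,0]>.55)&(W[...,0]<.9)&(W[...,1]>-.02)&(W[...,1]<.5)
    k,l,s,ce=cv2.connectedComponentsWithStats(m.astype(np.uint8))
    for i in range(1,k):
        if s[i,4]>200: Q=W[l==i]; print(n,s[i,4],ce[i],np.nanpercentile(Q,1,axis=0),np.nanpercentile(Q,99,axis=0))
E
```

```text
[[ 0.6033 -0.1337]
 [ 0.5616 -0.1427]
 [ 0.6136 -0.1911]
 [ 0.5731 -0.1988]] [ 0.5879 -0.1666]
origin [ 0.5898 -0.1653]
posts feeder [[ 0.0191  0.0285]
 [-0.0235  0.0273]
 [ 0.0187 -0.0298]
 [-0.0226 -0.0299]]
hub [[-0.0013 -0.0647]]
knob top [[-0.0745 -0.0799]]
selector line/bar [[ 0.0073 -0.1282]
 [ 0.0267 -0.1042]
 [ 0.0306 -0.1027]]
dots [[-0.0056 -0.14  ]
 [ 0.0304 -0.1484]]
scene 2313 [461.6204 294.5084] [0.7074 0.1679 0.0405] [0.7983 0.2581 0.0822]
scene 1156 [373.3356 304.9083] [0.6998 0.0433 0.0407] [0.7514 0.0961 0.078 ]
side 1028 [368.0321 192.1741] [0.7043 0.1649 0.0405] [0.7942 0.2558 0.0811]
side 632 [382.7642 233.0396] [0.6926 0.0397 0.0404] [0.7449 0.0925 0.0767]
```

Emit:
play_rows([
  [[0, 0, 0], [0, 5.88, 0]],
  [[0, 0, 0], [0, 5.88, 0]],
  [[0, 0, 0], [0, 5.88, 0]],
  [[0, 0, 0], [0, 5.88, 0]],
  [[0, 0, 0], [0, 5.88, 0]],
  [[0, 0, 0], [0, 5.88, 0]],
  [[0, 0, 0], [0, 5.88, 0]],
  [[0, 0, 0], [0, 5.88, 0]],
  [[0, 0, 0], [0, 5.88, 0]],
  [[0, 0, 0], [0, 5.88, 0]],
  [[0.0149, 0, -0.0317], [0, 0, 0]],
  [[0.0149, 0, -0.0317], [0, 0, 0]],
  [[0.0149, 0, -0.0317], [0, 0, 0]],
  [[0.0149, 0, -0.0317], [0, 0, 0]],
  [[0.0149, 0, -0.0317], [0, 0, 0]],
  [[0.0149, 0, -0.0317], [0, 0, 0]],
  [[0.0149, 0, -0.0317], [0, 0, 0]],
  [[0.0149, 0, -0.0317], [0, 0, 0]],
  [[0.0149, 0, -0.0317], [0, 0, 0]],
  [[0, 0, 0], [0, 0, 0]],
], gripper=0.0854, grip_force=40)

```text
t: 1.82
eef_pos: [0.427, 0.3683, 0.2316]
tool_rot: [-0.703, 0.706, 0.062, -0.061]
contact_force: [0.7, -0.7, -0.8]
gripper_width: 1.002
```

```bash
cat >> h.py <<'E'
YAW=np.radians(10.6)
np.set_printoptions(precision=4,suppress=True)
def wray(c,o,uv,z):
    uv=np.atleast_2d(np.array(uv,float)); K=np.array(c['intrinsics']); H=np.array(c['hand_eye'])
    e=(uv-[K[0,2],K[1,2]])/K[0,0]; r=np.hypot(*e.T)+1e-12
    d=np.c_[e*(np.sin(r)/r)[:,None],np.cos(r)]
    R=Rt(o); d=d@H[:3,:3].T@R.T; p=R@H[:3,3]+o['eef_pos']
    return p+d*((z-p[2])/d[:,2])[:,None]
def wblanks(z=0.022,name=None):
    o=get_obs(); c=read_camera('wrist'); im=c['color']
    if name: save(name,im)
    hsv=cv2.cvtColor(im,cv2.COLOR_RGB2HSV)
    m=((hsv[...,2]>140)&(hsv[...,1]<70)).astype(np.uint8)
    out=[]
    for k in cv2.findContours(m,cv2.RETR_EXTERNAL,cv2.CHAIN_APPROX_NONE)[0]:
        if len(k)<40: continue
        p=wray(c,o,k[:,0,:],z)[:,:2].astype(np.float32); (x,y),r=cv2.minEnclosingCircle(p)
        (ex,ey),ax,_=cv2.fitEllipse(p)
        if .024<r<.036: out.append([ex,ey,r,*ax,*k[:,0].mean(0)])
    return o,c,np.array(out)
def go(x,y,z,yaw=YAW):
    o=get_obs(); R=Rt(o); d=R.T@(np.array([x,y,z])-o['eef_pos'])
    T=Ro.from_matrix(R).inv()*Ro.from_matrix(np.c_[[np.cos(yaw),np.sin(yaw),0],[0,0,-1],[-np.sin(yaw),np.cos(yaw),0]])
    print('tool d mm',d*1000,'rot deg',np.degrees(T.as_rotvec()),'pos',np.array(o['eef_pos']))
E
python3 - <<'E'
from h import *
o,c,b=wblanks(name='w1.png'); print(b)
if len(b): i=np.argmin(np.hypot(b[:,0]-.4215,b[:,1]-.3755)); go(b[i,0],b[i,1],.009)
E
```

```text
[[  0.4344   0.1553   0.0286   0.0267   0.0624 297.1143 391.1905]
 [  0.5468   0.2567   0.0299   0.0446   0.0615 413.4924 329.8182]
 [  0.4206   0.2403   0.0299   0.0575   0.0585 296.4444 327.0556]
 [  0.5617   0.3738   0.0299   0.0577   0.0585 453.2549 230.6863]
 [  0.4212   0.3761   0.0297   0.0575   0.0583 318.1176 203.4412]]
tool d mm [ -2.859  222.4737   5.2821] rot deg [ 0.0787 -0.461   0.0418] pos [0.4247 0.3717 0.2315]
```

View pics/w1.png

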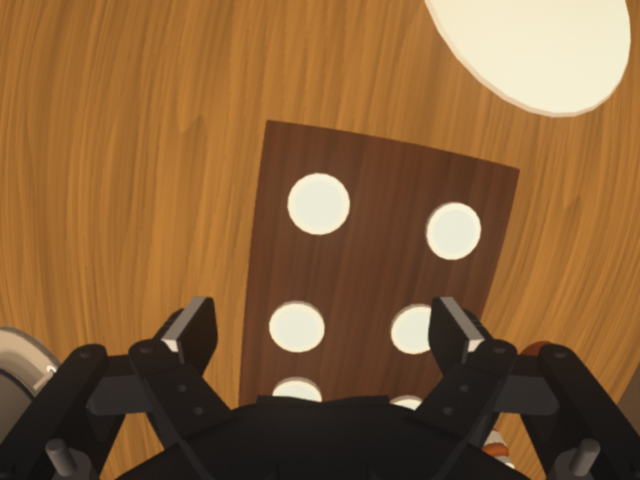

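The wrist view has blank A at (318,203), which gives (0.4212, 0.3761) and agrees with the other cameras. Descending toward it.

Emit:
play_rows([
  [[-0.001, 0.02, 0.002], [0, -0.23, 0]],
  [[-0.001, 0.02, 0.002], [0, -0.23, 0]],
  [[-0.001, 0.02, 0.001], [0, 0, 0]],
  [[0, 0.02, 0], [0, 0, 0]],
  [[0, 0.02, 0], [0, 0, 0]],
  [[0, 0.02, 0], [0, 0, 0]],
  [[0, 0.02, 0], [0, 0, 0]],
  [[0, 0.02, 0], [0, 0, 0]],
  [[0, 0, 0], [0, 0, 0]],
  [[0, 0, 0], [0, 0, 0]],
  [[0, 0, 0], [0, 0, 0]],
])

```text
t: 2.78
eef_pos: [0.4181, 0.3812, 0.0721]
tool_rot: [0.704, -0.704, -0.068, 0.068]
contact_force: [1.1, 1.1, -0.1]
gripper_width: 1.002
```

```bash
python3 - <<'E'
from h import *
o,c,b=wblanks(name='w2.png'); print(b); go(.4212,.3761,.009)
E
```

```text
[[  0.562    0.3744   0.0298   0.0566   0.0586 534.2512 313.2698]
 [  0.4212   0.3763   0.03     0.0583   0.0588 326.8581 275.1661]]
tool d mm [ 1.611  63.5036 -5.7465] rot deg [-0.0775  0.4692  0.0833] pos [0.4184 0.3813 0.0725]
```

Emit:
play_rows([
  [[0.0016, 0, -0.0057], [0, 0.47, 0]],
  [[0, 0.0127, 0], [0, 0, 0]],
  [[0, 0.0127, 0], [0, 0, 0]],
  [[0, 0.0127, 0], [0, 0, 0]],
  [[0, 0.0127, 0], [0, 0, 0]],
  [[0, 0.0127, 0], [0, 0, 0]],
  [[0, 0, 0], [0, 0, 0]],
  [[0, 0, 0], [0, 0, 0]],
  [[0, 0, 0], [0, 0, 0]],
  [[0, 0, 0], [0, 0, 0]],
])

```text
t: 3.67
eef_pos: [0.4211, 0.3754, 0.0083]
tool_rot: [0.704, -0.704, -0.065, 0.065]
contact_force: [0.6, -0.1, -0.1]
gripper_width: 0.999
```

Emit:
play_rows([
  [[0, 0, 0], [0, 0, 0]],
  [[0, 0, 0], [0, 0, 0]],
  [[0, 0, 0], [0, 0, 0]],
  [[0, 0, 0], [0, 0, 0]],
  [[0, 0, 0], [0, 0, 0]],
  [[0, 0, 0], [0, 0, 0]],
], gripper=0.05, grip_force=30)

```text
t: 4.17
eef_pos: [0.421, 0.3754, 0.0087]
tool_rot: [0.704, -0.704, -0.065, 0.065]
contact_force: [-1.7, -0.5, 4.8]
gripper_width: 0.685
```

```bash
python3 - <<'E'
from h import *
o,c,b=wblanks(name='w3.png'); print(b,o['gripper_width'],o['contact_force']); go(.4212,.3763,.20)
E
```

```text
[[  0.5632   0.3766   0.0298   0.0501   0.0602 594.4732 344.9062]
 [  0.4202   0.376    0.0299   0.0585   0.0588 322.0075 313.9425]] 0.6848720555540961 [-1.6653 -0.537   4.8253]
tool d mm [   0.5538 -191.3352    1.0156] rot deg [-0.048  -0.027   0.0443] pos [0.421  0.3754 0.0087]
```

View pics/w3.png

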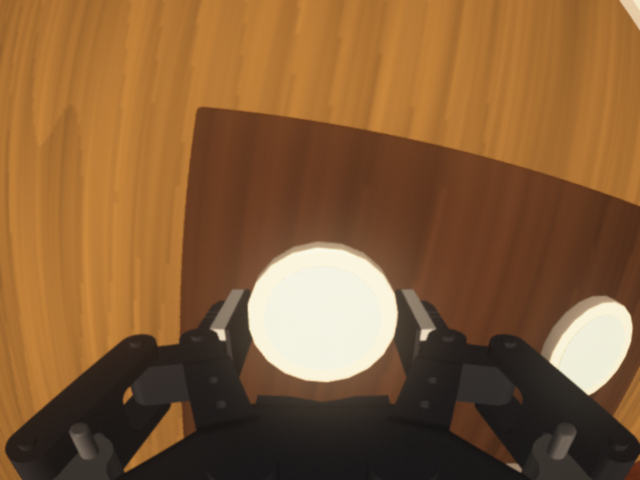

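Blank A is centred between the pads (contour centre (322,314)). Lifting it and carrying it to above the mouth.

Emit:
play_rows([
  [[0, -0.02, 0], [0, 0, 0]],
  [[0, -0.03, 0], [0, 0, 0]],
  [[0, -0.03, 0], [0, 0, 0]],
  [[0, -0.03, 0], [0, 0, 0]],
  [[0, -0.03, 0], [0, 0, 0]],
  [[0, -0.03, 0], [0, 0, 0]],
  [[0.0025, -0.03, -0.02], [0, 0, 0]],
  [[0.0035, -0.03, -0.03], [0, 0, 0]],
  [[0.004, -0.01, -0.033], [0, 0, 0]],
  [[0.004, 0, -0.033], [0, 0, 0]],
  [[0.004, 0, -0.033], [0, 0, 0]],
  [[0.004, 0, -0.033], [0, 0, 0]],
  [[0.004, 0, -0.033], [0, 0, 0]],
  [[0.004, 0, -0.033], [0, 0, 0]],
  [[0.004, 0, -0.033], [0, 0, 0]],
  [[0.004, 0, -0.033], [0, 0, 0]],
  [[0.004, 0, -0.033], [0, 0, 0]],
  [[0.004, 0, -0.033], [0, 0, 0]],
  [[0.004, 0, -0.033], [0, 0, 0]],
  [[0.004, 0, -0.033], [0, 0, 0]],
])

```text
t: 5.88
eef_pos: [0.5554, -0.0544, 0.2474]
tool_rot: [0.704, -0.704, -0.065, 0.065]
contact_force: [0.4, 0.1, -0.3]
gripper_width: 0.683
```

Emit:
play_rows([
  [[0.004, 0, -0.033], [0, 0, 0]],
  [[0.004, 0, -0.033], [0, 0, 0]],
  [[0.003, 0, -0.03], [0, 0, 0]],
  [[0.003, 0, -0.02], [0, 0, 0]],
  [[0, 0, 0], [0, 0, 0]],
  [[0, 0, 0], [0, 0, 0]],
  [[0, 0, 0], [0, 0, 0]],
  [[0, 0, 0], [0, 0, 0]],
])

```text
t: 6.55
eef_pos: [0.5903, -0.1625, 0.247]
tool_rot: [0.704, -0.704, -0.066, 0.066]
contact_force: [0.3, 0.7, -0.7]
gripper_width: 0.683
```

```bash
python3 - <<'E'
from h import *
o=get_obs(); c=read_camera('wrist'); np.save('w4.npy',c,allow_pickle=True); np.save('w4o.npy',o,allow_pickle=True)
im=c['color']; print(o['gripper_width']); go(.5890,-.166,.15)
cv2.imwrite('pics/w4.png',cv2.resize(im[100:400,140:540,::-1],(800,600),interpolation=cv2.INTER_CUBIC))
E
```

```text
0.6825909781821438
tool d mm [-2.0469 97.0782 -3.257 ] rot deg [-0.0596  0.1069  0.0006] pos [ 0.5904 -0.1625  0.2471]
```

View pics/w4.png

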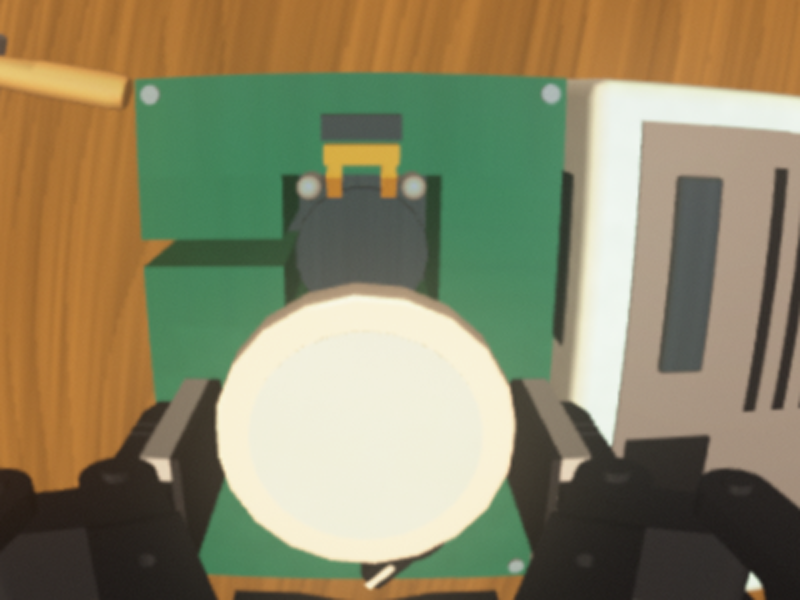

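The +y post tops are at crop (308,187) and (413,187), and the deck screws at (149,94), (551,93) and (516,566). Casting rays to locate them.

```bash
python3 - <<'E'
from h import *
c=np.load('w4.npy',allow_pickle=True).item(); o=np.load('w4o.npy',allow_pickle=True).item()
f=lambda L:np.array(L)/2+[140,100]-.25
p=wray(c,o,f([(308,187),(413,187)]),.1035)[:,:2]; print(p, np.linalg.norm(p[1]-p[0]))
d=p[1]-p[0]; print('yaw posts',np.degrees(np.arctan2(d[1],d[0])))
s=wray(c,o,f([(149,94),(551,93),(516,566)]),.086)[:,:2]; print(s,np.linalg.norm(s[1]-s[0]),np.linalg.norm(s[2]-s[1])); d=s[1]-s[0]; print('yaw screws',np.degrees(np.arctan2(d[1],d[0])))
for a in (10.2,10.6):
  a=np.radians(a);u=np.array([np.cos(a),np.sin(a)]);v=np.array([-u[1],u[0]])
  print('axis from posts',p.mean(0)-.030*v, 'from deck edge')
# disc in hand
hsv=cv2.cvtColor(c['color'],cv2.COLOR_RGB2HSV); m=((hsv[...,2]>140)&(hsv[...,1]<70)).astype(np.uint8)
k=max((k for k in cv2.findContours(m,0,1)[0] if cv2.pointPolygonTest(k,(320.,310.),False)>0),key=len)
for z in(.26,.263,.266):
  q=wray(c,o,k[:,0],z)[:,:2].astype(np.float32); (x,y),r=cv2.minEnclosingCircle(q); e=(np.array([x,y])-o['eef_pos'][:2]); print(z,r,'tool',Rt(o).T@[*e,0])
E
```

```text
[[ 0.5625 -0.1383]
 [ 0.6026 -0.1308]] 0.04081801947542378
yaw posts 10.630572249373364
[[ 0.4889 -0.1134]
 [ 0.6527 -0.0827]
 [ 0.6952 -0.3089]] 0.16672967972377595 0.23008701119326533
yaw screws 10.593294100080167
axis from posts [ 0.5879 -0.1641] from deck edge
axis from posts [ 0.5881 -0.164 ] from deck edge
0.26 0.03078959323465824 tool [-0.0001  0.      0.0005]
0.263 0.030082600191235542 tool [-0.0001  0.      0.0021]
0.266 0.029375584796071053 tool [-0.0001  0.      0.0036]
```

All estimates agree on the axis at about (0.5883, -0.1645), yaw 10.6°. Lowering toward it.

Emit:
play_rows([
  [[-0.002, 0.01, -0.0022], [0, 0.1, 0]],
  [[0, 0.02, 0], [0, 0, 0]],
  [[0, 0.02, 0], [0, 0, 0]],
  [[0, 0.02, 0], [0, 0, 0]],
  [[0, 0.02, 0], [0, 0, 0]],
  [[0, 0.02, 0], [0, 0, 0]],
  [[0, 0.017, 0], [0, 0, 0]],
  [[0, 0, 0], [0, 0, 0]],
  [[0, 0, 0], [0, 0, 0]],
  [[0, 0, 0], [0, 0, 0]],
  [[0, 0, 0], [0, 0, 0]],
])

```text
t: 7.52
eef_pos: [0.5897, -0.167, 0.1214]
tool_rot: [-0.704, 0.704, 0.065, -0.064]
contact_force: [0.9, 0.6, 0.1]
gripper_width: 0.687
```

```bash
python3 - <<'E'
from h import *
go(.5884,-.1651,.090)
c=read_camera('wrist'); cv2.imwrite('pics/w5.png',cv2.resize(c['color'][140:440,120:520,::-1],(800,600),interpolation=cv2.INTER_CUBIC))
E
```

```text
tool d mm [-1.0015 31.4336  2.1446] rot deg [ 0.04   -0.1181  0.1187] pos [ 0.5897 -0.167   0.1214]
```

View pics/w5.png

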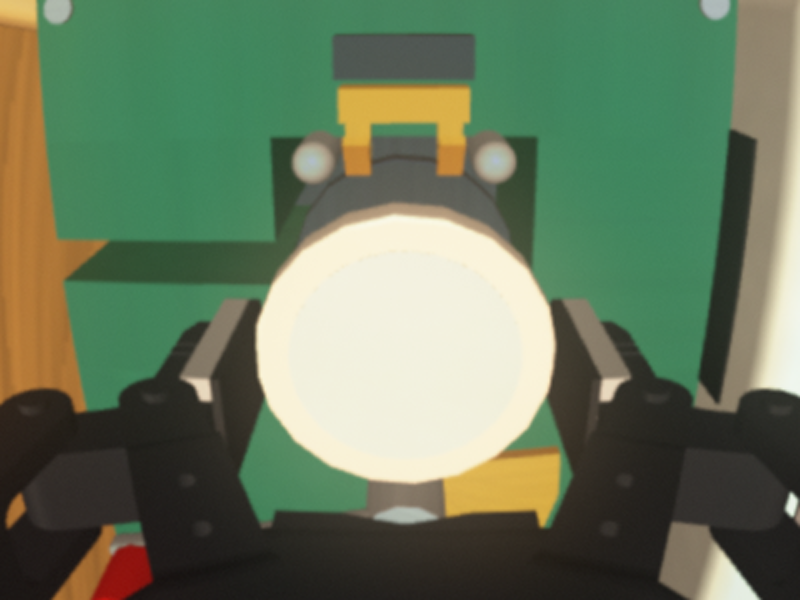

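```bash
cat >> h.py <<'E'
def posts(pix):  # wrist pixels of the two +y posts -> axis
    o=get_obs(); c=read_camera('wrist'); p=wray(c,o,pix,.1035)[:,:2]; v=np.array([-np.sin(YAW),np.cos(YAW)])
    print('posts',p,'axis',p.mean(0)-.03*v)
E
python3 - <<'E'
from h import *
posts(np.array([(313,161),(495,161)])/2+[119.75,139.75])
o,c,b=wblanks(.1214+.0135); print(b[:,:3] if len(b) else b); go(.5884,-.1651,.09)
E
```

```text
posts [[ 0.5629 -0.1376]
 [ 0.6027 -0.1303]] axis [ 0.5883 -0.1635]
[[ 0.5888 -0.1664  0.0303]]
tool d mm [-0.7708 31.1748  2.0484] rot deg [ 0.0243 -0.124   0.0998] pos [ 0.5895 -0.167   0.1212]
```

Emit:
play_rows([
  [[-0.0004, 0.005, 0.0023], [0, -0.1, 0]],
  [[0, 0.005, 0], [0, 0, 0]],
  [[0, 0.003, 0], [0, 0, 0]],
  [[0, 0.003, 0], [0, 0, 0]],
  [[0, 0.003, 0], [0, 0, 0]],
  [[0, 0.003, 0], [0, 0, 0]],
  [[0, 0.003, 0], [0, 0, 0]],
  [[0, 0.003, 0], [0, 0, 0]],
  [[0, 0.002, 0], [0, 0, 0]],
  [[0, 0, 0], [0, 0, 0]],
  [[0, 0, 0], [0, 0, 0]],
])

```text
t: 8.58
eef_pos: [0.5882, -0.1647, 0.0902]
tool_rot: [0.704, -0.704, -0.065, 0.065]
contact_force: [0.3, 1.0, 0.9]
gripper_width: 0.688
```

Emit:
play_rows([
  [[0, 0, 0], [0, 0, 0]],
  [[0, 0, 0], [0, 0, 0]],
  [[0, 0, 0], [0, 0, 0]],
  [[0, 0, 0], [0, 0, 0]],
  [[0, -0.01, 0], [0, 0, 0]],
  [[0, -0.015, 0], [0, 0, 0]],
  [[0, -0.015, 0], [0, 0, 0]],
  [[0, 0, 0], [0, 0, 0]],
  [[0, 0, 0], [0, 0, 0]],
], gripper=0.076)

```text
t: 9.33
eef_pos: [0.5888, -0.1648, 0.1314]
tool_rot: [-0.704, 0.704, 0.066, -0.064]
contact_force: [-0.1, 0.9, -0.1]
gripper_width: 0.889
```

```bash
python3 - <<'E'
from h import *
o,c,b=wblanks(.103); print(b); save('w6.png',c['color']); go(.5882,-.1640,.084)
E
```

```text
[[  0.7207  -0.2554   0.0282   0.0244   0.0494 489.563  430.1556]
 [  0.5881  -0.1664   0.0357   0.0609   0.0645 322.7239 285.6269]
 [  0.4218  -0.109    0.0261   0.0282   0.0483  40.2667 127.2807]]
tool d mm [ 0.0882 46.4546  0.5293] rot deg [-0.0019 -0.0174  0.0391] pos [ 0.5882 -0.1645  0.1305]
```

View pics/w6.png

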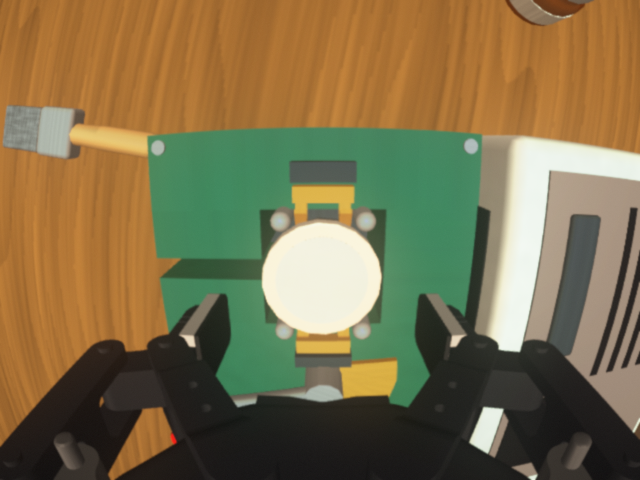

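The disc sits between the four posts, centred at (322,277). Closing the fingers and pressing.

Emit:
play_rows([
  [[0, 0, 0.0005], [0, 0, 0]],
  [[0, 0, 0], [0, 0, 0]],
  [[0, 0, 0], [0, 0, 0]],
  [[0, 0, 0], [0, 0, 0]],
  [[0, 0, 0], [0, 0, 0]],
  [[0, 0.007, 0], [0, 0, 0]],
  [[0, 0.007, 0], [0, 0, 0]],
  [[0, 0.006, 0], [0, 0, 0]],
  [[0, 0.005, 0], [0, 0, 0]],
  [[0, 0.005, 0], [0, 0, 0]],
  [[0, 0.005, 0], [0, 0, 0]],
  [[0, 0.005, 0], [0, 0, 0]],
  [[0, 0.004, 0], [0, 0, 0]],
  [[0, 0.003, 0], [0, 0, 0]],
  [[0, 0, 0], [0, 0, 0]],
  [[0, 0, 0], [0, 0, 0]],
  [[0, 0, 0], [0, 0, 0]],
], gripper=0.0)

```text
t: 10.8
eef_pos: [0.5887, -0.1647, 0.0837]
tool_rot: [-0.704, 0.704, 0.066, -0.065]
contact_force: [0.4, -0.3, 5.8]
gripper_width: 0.001
```

The reading is 5.8 N at 0.0837, which is the spring load, so blank A is latched. On to blank B near (0.4208, 0.2403).

Emit:
play_rows([
  [[0, -0.04, 0], [0, 0, 0]],
  [[0, -0.04, 0], [0, 0, 0]],
  [[-0.002, -0.03, 0.01], [0, 0, 0]],
  [[-0.0075, 0, 0.035], [0, 0, 0]],
  [[-0.0075, 0, 0.035], [0, 0, 0]],
  [[-0.0075, 0, 0.035], [0, 0, 0]],
  [[-0.0075, 0, 0.035], [0, 0, 0]],
  [[-0.0075, 0, 0.035], [0, 0, 0]],
  [[-0.0075, 0, 0.035], [0, 0, 0]],
  [[-0.0075, 0, 0.035], [0, 0, 0]],
  [[-0.0075, 0.02, 0.035], [0, 0, 0]],
  [[-0.0075, 0.03, 0.035], [0, 0, 0]],
  [[-0.0075, 0.03, 0.035], [0, 0, 0]],
  [[-0.0075, 0.03, 0.035], [0, 0, 0]],
  [[-0.006, 0.012, 0.033], [0, 0, 0]],
  [[0, 0, 0], [0, 0, 0]],
  [[0, 0, 0], [0, 0, 0]],
  [[0, 0, 0], [0, 0, 0]],
], gripper=0.0854)

```text
t: 12.3
eef_pos: [0.4251, 0.2288, 0.0809]
tool_rot: [-0.704, 0.704, 0.065, -0.065]
contact_force: [0.4, -0.5, -0.0]
gripper_width: 1.003
```

```bash
cat > look.py <<'E'
import sys
from h import *
x,y=map(float,sys.argv[1:3])
o,c,b=wblanks()
b=b[np.argsort(np.hypot(b[:,0]-x,b[:,1]-y))][:2]; print(b[:,:5]); go(b[0,0],b[0,1],.0105)
s=read_camera('side'); W=cloud(s); print('side on board:\n',[(round(r[0],4),round(r[1]+.0025,4)) for r in __import__('meas').blanks(s,W) if r[2]<.04])
save('side_last.png',s['color'])
E
python3 look.py .4208 .2403
```

```text
[[0.4208 0.2403 0.0297 0.0582 0.0587]
 [0.4337 0.1483 0.0295 0.0418 0.061 ]]
tool d mm [-2.6576 70.7268 12.723 ] rot deg [ 0.0147 -0.111   0.0384] pos [0.4256 0.2283 0.0812]
side on board:
 [(np.float64(0.5626), np.float64(0.3735)), (np.float64(0.5526), np.float64(0.2582)), (np.float64(0.421), np.float64(0.2403)), (np.float64(0.574), np.float64(0.1328)), (np.float64(0.4344), np.float64(0.1404))]
```

Emit:
play_rows([
  [[-0.0027, 0.01, 0.0125], [0, -0.1, 0]],
  [[0, 0.015, 0], [0, 0, 0]],
  [[0, 0.015, 0], [0, 0, 0]],
  [[0, 0.015, 0], [0, 0, 0]],
  [[0, 0.01, 0], [0, 0, 0]],
  [[0, 0.0057, 0], [0, 0, 0]],
  [[0, 0, 0], [0, 0, 0]],
  [[0, 0, 0], [0, 0, 0]],
  [[0, 0, 0], [0, 0, 0]],
])

```text
t: 13.15
eef_pos: [0.4205, 0.2412, 0.0107]
tool_rot: [0.704, -0.704, -0.066, 0.065]
contact_force: [0.3, 0.3, 0.4]
gripper_width: 0.999
```

Emit:
play_rows([
  [[0, 0, 0], [0, 0, 0]],
  [[0, 0, 0], [0, 0, 0]],
  [[0, 0, 0], [0, 0, 0]],
  [[0, 0, 0], [0, 0, 0]],
  [[0, 0, 0], [0, 0, 0]],
  [[0, -0.02, 0], [0, 0, 0]],
  [[0, -0.03, 0], [0, 0, 0]],
  [[0, -0.03, 0], [0, 0, 0]],
  [[0, -0.03, 0], [0, 0, 0]],
  [[0, 0, 0], [0, 0, 0]],
  [[0, 0, 0], [0, 0, 0]],
  [[0, 0, 0], [0, 0, 0]],
], gripper=0.05)

```text
t: 14.15
eef_pos: [0.4195, 0.2411, 0.1199]
tool_rot: [0.704, -0.704, -0.066, 0.066]
contact_force: [0.1, 0.4, -0.6]
gripper_width: 0.68
```

```bash
cat > held.py <<'E'
from h import *
o=get_obs(); z=o['eef_pos'][2]+.0115
o,c,b=wblanks(z)
b=[r for r in b if 280<r[5]<370 and r[6]>260]
A=np.array([.5883,-.1640])
for r in b: e=Rt(o).T@[r[0]-o['eef_pos'][0],r[1]-o['eef_pos'][1],0]; print('held r',r[2:5],'tool offset mm',e*1000); t=A-(np.array(r[:2])-o['eef_pos'][:2]); print('TCP target',t); go(*t,.135)
print(o['gripper_width'])
E
python3 held.py
```

```text
held r [0.0349 0.0567 0.0676] tool offset mm [-0.8171 -0.0009 -4.0531]
TCP target [ 0.5884 -0.1599]
tool d mm [  91.9041  -15.5569 -425.0521] rot deg [ 0.0321  0.0899 -0.083 ] pos [0.4192 0.2407 0.1193]
0.6798885004338203
```

Emit:
play_rows([
  [[0.002, -0.03, -0.01], [0, 0, 0]],
  [[0.005, -0.03, -0.02], [0, 0, 0]],
  [[0.0065, 0, -0.03], [0, 0, 0]],
  [[0.0065, 0, -0.03], [0, 0, 0]],
  [[0.0065, 0, -0.03], [0, 0, 0]],
  [[0.0065, 0, -0.03], [0, 0, 0]],
  [[0.0065, 0, -0.03], [0, 0, 0]],
  [[0.0065, 0, -0.03], [0, 0, 0]],
  [[0.0065, 0, -0.03], [0, 0, 0]],
  [[0.0065, 0, -0.03], [0, 0, 0]],
  [[0.0065, 0, -0.03], [0, 0, 0]],
  [[0.0065, 0, -0.03], [0, 0, 0]],
  [[0.0065, 0, -0.03], [0, 0, 0]],
  [[0.0065, 0.02, -0.03], [0, 0, 0]],
  [[0.0068, 0.02, -0.0382], [0, 0, 0]],
  [[0, 0.02, 0], [0, 0, 0]],
  [[0, 0, 0], [0, 0, 0]],
  [[0, 0, 0], [0, 0, 0]],
  [[0, 0, 0], [0, 0, 0]],
])

```text
t: 15.78
eef_pos: [0.5886, -0.1603, 0.1206]
tool_rot: [0.704, -0.704, -0.066, 0.067]
contact_force: [1.1, -0.4, 0.5]
gripper_width: 0.682
```

```bash
cat > mouth.py <<'E'
from h import *
o=get_obs(); o,c,b=wblanks(o['eef_pos'][2]+.0115)
A=np.array([.5883,-.1640])
t=None
for r in b:
    if 280<r[5]<370 and r[6]>240: e=Rt(o).T@[r[0]-o['eef_pos'][0],r[1]-o['eef_pos'][1],0]; print('held r',r[2:5],'tool offset mm',e*1000)
    if 280<r[5]<370 and r[6]>240: t=A-(np.array(r[:2])-o['eef_pos'][:2]);print('TCP target',t); go(*t,.0915)
print(o['gripper_width'])
E
python3 mouth.py
```

```text
held r [0.0302 0.0588 0.0593] tool offset mm [-0.571  -0.0001 -1.1113]
TCP target [ 0.5887 -0.1628]
tool d mm [-0.9924 29.8147 -2.56  ] rot deg [-0.0245  0.1503  0.0104] pos [ 0.5891 -0.1601  0.1213]
0.6818949661936818
```

Emit:
play_rows([
  [[-0.0009, 0.004, -0.0026], [0, 0.15, 0]],
  [[0, 0.004, 0], [0, 0, 0]],
  [[0, 0.003, 0], [0, 0, 0]],
  [[0, 0.003, 0], [0, 0, 0]],
  [[0, 0.003, 0], [0, 0, 0]],
  [[0, 0.003, 0], [0, 0, 0]],
  [[0, 0.003, 0], [0, 0, 0]],
  [[0, 0.003, 0], [0, 0, 0]],
  [[0, 0.003, 0], [0, 0, 0]],
  [[0, 0.001, 0], [0, 0, 0]],
  [[0, 0, 0], [0, 0, 0]],
  [[0, 0, 0], [0, 0, 0]],
])

```text
t: 16.83
eef_pos: [0.5887, -0.1637, 0.0911]
tool_rot: [0.704, -0.704, -0.065, 0.065]
contact_force: [1.1, 0.3, 0.9]
gripper_width: 0.677
```

Emit:
play_rows([
  [[0, 0, 0], [0, 0, 0]],
  [[0, 0, 0], [0, 0, 0]],
  [[0, 0, 0], [0, 0, 0]],
  [[0, 0, 0], [0, 0, 0]],
  [[0, -0.01, 0], [0, 0, 0]],
  [[0, -0.015, 0], [0, 0, 0]],
  [[0, -0.015, 0], [0, 0, 0]],
  [[0, 0, 0], [0, 0, 0]],
  [[0, 0, 0], [0, 0, 0]],
], gripper=0.076)

```text
t: 17.58
eef_pos: [0.5892, -0.164, 0.1323]
tool_rot: [-0.704, 0.704, 0.066, -0.064]
contact_force: [0.3, 0.2, -0.4]
gripper_width: 0.89
```

```bash
cat > rest.py <<'E'
from h import *
o=get_obs(); c=read_camera('wrist')
hsv=cv2.cvtColor(c['color'],cv2.COLOR_RGB2HSV); m=((hsv[...,2]>190)&(hsv[...,1]<60)).astype(np.uint8)
for k in cv2.findContours(m,0,1)[0]:
    if len(k)>30 and cv2.pointPolygonTest(k,(322.,280.),False)>0:
        q=wray(c,o,cv2.convexHull(k)[:,0],.103)[:,:2].astype(np.float32)
        (x,y),ax,_=cv2.fitEllipse(q); W=np.array([x,y])-[.5883,-.164]; print('disc',x,y,ax,'off',W)
# range over disc -> height
K=np.array(c['intrinsics']); H=np.array(c['hand_eye']); hs=[]
for u,v in [(322,277),(300,277),(344,277),(322,255),(322,295)]:
    e=(np.array([u,v])-K[:2,2])/K[0,0]; r=np.hypot(*e)+1e-9; d=np.r_[e/r*np.tan(r),1]*c['range_z'][v,u]
    hs.append((Rt(o)@(H[:3,:3]@d+H[:3,3])+o['eef_pos'])[2])
print('top z',np.array(hs)); go(.5883,-.164,.084); save('rest.png',c['color'])
E
python3 rest.py
```

```text
disc 0.5882123708724976 -0.16467544436454773 (0.05881210416555405, 0.05931427329778671) off [-0.0001 -0.0007]
top z [0.1039 0.1037 0.103  0.1033 0.1039]
tool d mm [-0.3379 47.3557 -0.2135] rot deg [ 0.0011 -0.0678  0.036 ] pos [ 0.5886 -0.1637  0.1314]
```

Blank B rests level, with its top at 0.1035. Pressing it and then going to blank C at (0.552, 0.258).

Emit:
play_rows([
  [[0, 0, 0], [0, 0, 0]],
  [[0, 0, 0], [0, 0, 0]],
  [[0, 0, 0], [0, 0, 0]],
  [[0, 0, 0], [0, 0, 0]],
  [[0, 0, 0], [0, 0, 0]],
  [[0, 0.007, 0], [0, 0, 0]],
  [[0, 0.007, 0], [0, 0, 0]],
  [[0, 0.006, 0], [0, 0, 0]],
  [[0, 0.006, 0], [0, 0, 0]],
  [[0, 0.005, 0], [0, 0, 0]],
  [[0, 0.005, 0], [0, 0, 0]],
  [[0, 0.005, 0], [0, 0, 0]],
  [[0, 0.004, 0], [0, 0, 0]],
  [[0, 0.003, 0], [0, 0, 0]],
  [[0, 0, 0], [0, 0, 0]],
  [[0, 0, 0], [0, 0, 0]],
  [[0, 0, 0], [0, 0, 0]],
], gripper=0.0)

```text
t: 19.05
eef_pos: [0.5891, -0.1641, 0.0834]
tool_rot: [-0.704, 0.704, 0.065, -0.064]
contact_force: [0.7, 0.5, 4.4]
gripper_width: 0.0
```

Emit:
play_rows([
  [[0, -0.008, 0], [0, 0, 0]],
  [[0, -0.02, 0], [0, 0, 0]],
  [[0, -0.02, 0], [0, 0, 0]],
  [[0, 0, 0], [0, 0, 0]],
  [[0, 0, 0], [0, 0, 0]],
  [[0, 0, 0], [0, 0, 0]],
], gripper=0.0854)

```text
t: 19.55
eef_pos: [0.5879, -0.1634, 0.1306]
tool_rot: [0.704, -0.704, -0.065, 0.065]
contact_force: [-0.4, 0.9, 0.1]
gripper_width: 0.847
```

```bash
python3 rest.py; python3 -c "
from h import *
go(.552,.258,.075)"
```

```text
disc 0.5878590941429138 -0.158924862742424 (0.05365331098437309, 0.053842801600694656) off [-0.0004  0.0051]
top z [0.0889 0.0884 0.0882 0.0876 0.0869]
tool d mm [ 0.5311 46.2045 -0.8078] rot deg [-0.0488 -0.0603 -0.0905] pos [ 0.5877 -0.1633  0.1302]
tool d mm [ 42.0492  55.4974 420.7045] rot deg [-0.0488 -0.0603 -0.0905] pos [ 0.5877 -0.1633  0.1302]
```

View pics/rest.png

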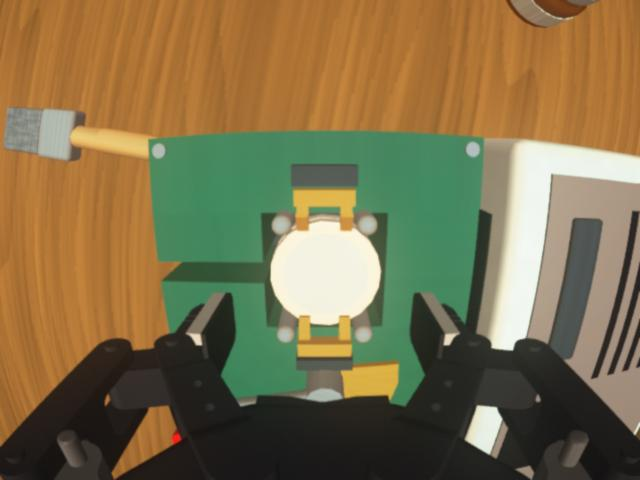

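Both pawls are over the disc at (325,272), top at about 0.088, so two are latched. Next is blank C.

Emit:
play_rows([
  [[0, -0.03, 0.01], [0, 0, 0]],
  [[0.003, -0.02, 0.03], [0, 0, 0]],
  [[0.0035, 0, 0.035], [0, 0, 0]],
  [[0.0035, 0, 0.035], [0, 0, 0]],
  [[0.0035, 0, 0.035], [0, 0, 0]],
  [[0.0035, 0, 0.035], [0, 0, 0]],
  [[0.0035, 0, 0.035], [0, 0, 0]],
  [[0.0035, 0, 0.035], [0, 0, 0]],
  [[0.0035, 0, 0.035], [0, 0, 0]],
  [[0.0035, 0, 0.035], [0, 0, 0]],
  [[0.0035, 0.02, 0.035], [0, 0, 0]],
  [[0.0035, 0.03, 0.035], [0, 0, 0]],
  [[0.004, 0.03, 0.03], [0, 0, 0]],
  [[0, 0.025, 0], [0, 0, 0]],
  [[0, 0, 0], [0, 0, 0]],
  [[0, 0, 0], [0, 0, 0]],
  [[0, 0, 0], [0, 0, 0]],
], gripper=0.0854)

```text
t: 21.02
eef_pos: [0.5542, 0.251, 0.0805]
tool_rot: [-0.704, 0.705, 0.064, -0.064]
contact_force: [-0.3, -0.4, 0.5]
gripper_width: 0.997
```

```bash
python3 look.py .552 .258
```

```text
[[0.5522 0.2581 0.0299 0.0583 0.0587]
 [0.562  0.3736 0.0297 0.0583 0.0585]]
tool d mm [-1.4474 70.6702  7.1897] rot deg [ 0.0087 -0.22    0.1145] pos [0.5547 0.2512 0.0812]
side on board:
 [(np.float64(0.5629), np.float64(0.3732)), (np.float64(0.5526), np.float64(0.2579)), (np.float64(0.574), np.float64(0.1322)), (np.float64(0.4344), np.float64(0.1404))]
```

Emit:
play_rows([
  [[-0.0014, 0.01, 0.0072], [0, -0.2, 0]],
  [[0, 0.015, 0], [0, 0, 0]],
  [[0, 0.015, 0], [0, 0, 0]],
  [[0, 0.015, 0], [0, 0, 0]],
  [[0, 0.01, 0], [0, 0, 0]],
  [[0, 0.0057, 0], [0, 0, 0]],
  [[0, 0, 0], [0, 0, 0]],
  [[0, 0, 0], [0, 0, 0]],
  [[0, 0, 0], [0, 0, 0]],
])

```text
t: 21.87
eef_pos: [0.5514, 0.2597, 0.0098]
tool_rot: [0.704, -0.704, -0.066, 0.066]
contact_force: [-0.6, -0.3, -0.4]
gripper_width: 1.004
```

Emit:
play_rows([
  [[0, 0, 0], [0, 0, 0]],
  [[0, 0, 0], [0, 0, 0]],
  [[0, 0, 0], [0, 0, 0]],
  [[0, 0, 0], [0, 0, 0]],
  [[0, 0, 0], [0, 0, 0]],
  [[0, -0.02, 0], [0, 0, 0]],
  [[0, -0.03, 0], [0, 0, 0]],
  [[0, -0.03, 0], [0, 0, 0]],
  [[0, -0.03, 0], [0, 0, 0]],
  [[-0.001, -0.03, -0.01], [0, 0, 0]],
  [[-0.0022, -0.02, -0.0215], [0, 0, 0]],
  [[-0.003, 0, -0.03], [0, 0, 0]],
  [[-0.003, 0, -0.03], [0, 0, 0]],
  [[-0.003, 0, -0.03], [0, 0, 0]],
  [[-0.003, 0, -0.03], [0, 0, 0]],
  [[-0.003, 0, -0.03], [0, 0, 0]],
  [[-0.003, 0, -0.03], [0, 0, 0]],
  [[-0.003, 0, -0.03], [0, 0, 0]],
  [[-0.003, 0, -0.03], [0, 0, 0]],
], gripper=0.05)

```text
t: 23.45
eef_pos: [0.5744, -0.0137, 0.1693]
tool_rot: [0.704, -0.704, -0.066, 0.066]
contact_force: [0.6, 0.3, -1.3]
gripper_width: 0.68
```

Emit:
play_rows([
  [[-0.003, 0, -0.03], [0, 0, 0]],
  [[-0.003, 0, -0.03], [0, 0, 0]],
  [[-0.003, 0, -0.03], [0, 0, 0]],
  [[-0.003, 0.01, -0.03], [0, 0, 0]],
  [[-0.003, 0.02, -0.03], [0, 0, 0]],
  [[0, 0.02, 0], [0, 0, 0]],
  [[0, 0, 0], [0, 0, 0]],
  [[0, 0, 0], [0, 0, 0]],
  [[0, 0, 0], [0, 0, 0]],
])

```text
t: 24.2
eef_pos: [0.5883, -0.1612, 0.1198]
tool_rot: [0.704, -0.704, -0.067, 0.066]
contact_force: [0.1, 0.4, 0.3]
gripper_width: 0.682
```

```bash
python3 mouth.py
```

```text
held r [0.0306 0.0591 0.0598] tool offset mm [-0.6351 -0.0018 -2.3679]
TCP target [ 0.5885 -0.1616]
tool d mm [-0.2723 28.6502 -0.3587] rot deg [-0.012   0.2432  0.0949] pos [ 0.5886 -0.1612  0.1202]
0.6817826472850959
```

Emit:
play_rows([
  [[-0.0003, 0.003, -0.0006], [0, 0.2, 0]],
  [[0, 0.004, 0], [0, 0, 0]],
  [[0, 0.003, 0], [0, 0, 0]],
  [[0, 0.003, 0], [0, 0, 0]],
  [[0, 0.003, 0], [0, 0, 0]],
  [[0, 0.003, 0], [0, 0, 0]],
  [[0, 0.003, 0], [0, 0, 0]],
  [[0, 0.003, 0], [0, 0, 0]],
  [[0, 0.003, 0], [0, 0, 0]],
  [[0, 0.001, 0], [0, 0, 0]],
  [[0, 0, 0], [0, 0, 0]],
  [[0, 0, 0], [0, 0, 0]],
])

```text
t: 25.25
eef_pos: [0.588, -0.1628, 0.0902]
tool_rot: [0.704, -0.704, -0.065, 0.065]
contact_force: [1.9, 2.8, 1.3]
gripper_width: 0.685
```

Emit:
play_rows([
  [[0, 0, 0], [0, 0, 0]],
  [[0, 0, 0], [0, 0, 0]],
  [[0, 0, 0], [0, 0, 0]],
  [[0, 0, 0], [0, 0, 0]],
  [[0, -0.01, 0], [0, 0, 0]],
  [[0, -0.015, 0], [0, 0, 0]],
  [[0, -0.015, 0], [0, 0, 0]],
  [[0, 0, 0], [0, 0, 0]],
  [[0, 0, 0], [0, 0, 0]],
  [[0, 0, 0], [0, 0, 0]],
], gripper=0.076)

```text
t: 26.08
eef_pos: [0.5872, -0.163, 0.1298]
tool_rot: [0.704, -0.704, -0.065, 0.065]
contact_force: [-0.0, 0.0, -0.6]
gripper_width: 0.893
```

```bash
python3 rest.py
```

```text
disc 0.5877289772033691 -0.16444967687129974 (0.05843528360128403, 0.059316884726285934) off [-0.0006 -0.0004]
top z [0.1049 0.1036 0.1039 0.1047 0.1038]
tool d mm [ 1.0954 45.4897 -1.3329] rot deg [-0.0257 -0.0689 -0.0517] pos [ 0.587  -0.1629  0.1295]
```

Emit:
play_rows([
  [[0.001, 0, -0.0012], [0, 0, 0]],
  [[0, 0, 0], [0, 0, 0]],
  [[0, 0, 0], [0, 0, 0]],
  [[0, 0, 0], [0, 0, 0]],
  [[0, 0, 0], [0, 0, 0]],
  [[0, 0.007, 0], [0, 0, 0]],
  [[0, 0.007, 0], [0, 0, 0]],
  [[0, 0.006, 0], [0, 0, 0]],
  [[0, 0.005, 0], [0, 0, 0]],
  [[0, 0.005, 0], [0, 0, 0]],
  [[0, 0.005, 0], [0, 0, 0]],
  [[0, 0.005, 0], [0, 0, 0]],
  [[0, 0.004, 0], [0, 0, 0]],
  [[0, 0.002, 0], [0, 0, 0]],
  [[0, 0, 0], [0, 0, 0]],
  [[0, 0, 0], [0, 0, 0]],
  [[0, 0, 0], [0, 0, 0]],
], gripper=0.0)

```text
t: 27.55
eef_pos: [0.5895, -0.1645, 0.0845]
tool_rot: [-0.704, 0.704, 0.065, -0.064]
contact_force: [0.3, 0.9, 5.8]
gripper_width: -0.001
```

Emit:
play_rows([
  [[0, -0.03, 0], [0, 0, 0]],
  [[0, -0.04, 0], [0, 0, 0]],
  [[0.002, -0.03, 0.015], [0, 0, 0]],
  [[0.0055, 0, 0.04], [0, 0, 0]],
  [[0.0055, 0, 0.04], [0, 0, 0]],
  [[0.0055, 0, 0.04], [0, 0, 0]],
  [[0.0055, 0, 0.04], [0, 0, 0]],
  [[0.0055, 0, 0.04], [0, 0, 0]],
  [[0.0055, 0, 0.04], [0, 0, 0]],
  [[0.0055, 0, 0.04], [0, 0, 0]],
  [[0.0055, 0, 0.04], [0, 0, 0]],
  [[0.0055, 0, 0.04], [0, 0, 0]],
  [[0.0055, 0.02, 0.04], [0, 0, 0]],
  [[0.0055, 0.02, 0.04], [0, 0, 0]],
  [[0.0055, 0.02, 0.04], [0, 0, 0]],
  [[0.005, 0.02, 0.038], [0, 0, 0]],
  [[0, 0.02, 0], [0, 0, 0]],
  [[0, 0, 0], [0, 0, 0]],
  [[0, 0, 0], [0, 0, 0]],
  [[0, 0, 0], [0, 0, 0]],
], gripper=0.0854)

```text
t: 29.22
eef_pos: [0.5648, 0.361, 0.0901]
tool_rot: [-0.704, 0.704, 0.064, -0.064]
contact_force: [0.2, 0.6, 1.0]
gripper_width: 0.999
```

```bash
python3 look.py .562 .3737
```

```text
[[0.5621 0.3739 0.0298 0.0584 0.0586]
 [0.428  0.1462 0.0295 0.0375 0.06  ]]
tool d mm [-0.8849 80.1781 13.1076] rot deg [ 0.0049 -0.2329  0.1122] pos [0.5651 0.3611 0.0907]
side on board:
 [(np.float64(0.5626), np.float64(0.3735)), (np.float64(0.574), np.float64(0.1323)), (np.float64(0.4344), np.float64(0.1404))]
```

Emit:
play_rows([
  [[-0.0009, 0.01, 0.0125], [0, -0.2, 0]],
  [[0, 0.02, 0], [0, 0, 0]],
  [[0, 0.02, 0], [0, 0, 0]],
  [[0, 0.015, 0], [0, 0, 0]],
  [[0, 0.01, 0], [0, 0, 0]],
  [[0, 0.005, 0], [0, 0, 0]],
  [[0, 0, 0], [0, 0, 0]],
  [[0, 0, 0], [0, 0, 0]],
  [[0, 0, 0], [0, 0, 0]],
  [[0, 0, 0], [0, 0, 0]],
])

```text
t: 30.15
eef_pos: [0.5612, 0.3752, 0.0103]
tool_rot: [0.704, -0.704, -0.067, 0.065]
contact_force: [0.1, -0.2, -0.3]
gripper_width: 1.002
```

Emit:
play_rows([
  [[0, 0, 0], [0, 0, 0]],
  [[0, 0, 0], [0, 0, 0]],
  [[0, 0, 0], [0, 0, 0]],
  [[0, 0, 0], [0, 0, 0]],
  [[0, 0, 0], [0, 0, 0]],
  [[0, -0.02, 0], [0, 0, 0]],
  [[0, -0.03, 0], [0, 0, 0]],
  [[0, -0.03, 0], [0, 0, 0]],
  [[0, -0.03, 0], [0, 0, 0]],
  [[-0.001, -0.03, -0.01], [0, 0, 0]],
  [[-0.003, -0.02, -0.0235], [0, 0, 0]],
  [[-0.0046, 0, -0.033], [0, 0, 0]],
  [[-0.0046, 0, -0.033], [0, 0, 0]],
  [[-0.0046, 0, -0.033], [0, 0, 0]],
  [[-0.0046, 0, -0.033], [0, 0, 0]],
  [[-0.0046, 0, -0.033], [0, 0, 0]],
  [[-0.0046, 0, -0.033], [0, 0, 0]],
  [[-0.0046, 0, -0.033], [0, 0, 0]],
  [[-0.0046, 0, -0.034], [0, 0, 0]],
], gripper=0.05)

```text
t: 31.73
eef_pos: [0.5756, 0.0726, 0.1693]
tool_rot: [0.704, -0.704, -0.066, 0.066]
contact_force: [1.2, -0.1, -0.4]
gripper_width: 0.687
```

Emit:
play_rows([
  [[-0.0046, 0, -0.033], [0, 0, 0]],
  [[-0.0046, 0, -0.033], [0, 0, 0]],
  [[-0.0046, 0, -0.033], [0, 0, 0]],
  [[-0.0046, 0, -0.033], [0, 0, 0]],
  [[-0.0046, 0, -0.033], [0, 0, 0]],
  [[-0.0046, 0.01, -0.033], [0, 0, 0]],
  [[-0.0046, 0.02, -0.037], [0, 0, 0]],
  [[0, 0.02, 0], [0, 0, 0]],
  [[0, 0, 0], [0, 0, 0]],
  [[0, 0, 0], [0, 0, 0]],
  [[0, 0, 0], [0, 0, 0]],
  [[0, 0, 0], [0, 0, 0]],
])

```text
t: 32.73
eef_pos: [0.589, -0.1612, 0.1206]
tool_rot: [0.704, -0.704, -0.067, 0.066]
contact_force: [-0.5, 0.4, -0.3]
gripper_width: 0.681
```

```bash
python3 mouth.py
```

```text
held r [0.0305 0.0591 0.0599] tool offset mm [-0.6316 -0.0012 -1.8964]
TCP target [ 0.5886 -0.162 ]
tool d mm [-0.6112 29.1772 -0.7281] rot deg [0.0035 0.2396 0.1124] pos [ 0.589  -0.1612  0.1207]
0.6813973013132869
```

Emit:
play_rows([
  [[-0.0006, 0.003, -0.0011], [0, 0.2, 0]],
  [[0, 0.004, 0], [0, 0, 0]],
  [[0, 0.003, 0], [0, 0, 0]],
  [[0, 0.003, 0], [0, 0, 0]],
  [[0, 0.003, 0], [0, 0, 0]],
  [[0, 0.003, 0], [0, 0, 0]],
  [[0, 0.003, 0], [0, 0, 0]],
  [[0, 0.003, 0], [0, 0, 0]],
  [[0, 0.003, 0], [0, 0, 0]],
  [[0, 0.001, 0], [0, 0, 0]],
  [[0, 0, 0], [0, 0, 0]],
  [[0, 0, 0], [0, 0, 0]],
])

```text
t: 33.78
eef_pos: [0.588, -0.1632, 0.0907]
tool_rot: [0.704, -0.704, -0.065, 0.065]
contact_force: [0.5, 3.3, -0.4]
gripper_width: 0.685
```

Emit:
play_rows([
  [[0, 0, 0], [0, 0, 0]],
  [[0, 0, 0], [0, 0, 0]],
  [[0, 0, 0], [0, 0, 0]],
  [[0, 0, 0], [0, 0, 0]],
  [[0, -0.01, 0], [0, 0, 0]],
  [[0, -0.015, 0], [0, 0, 0]],
  [[0, -0.015, 0], [0, 0, 0]],
  [[0, 0, 0], [0, 0, 0]],
  [[0, 0, 0], [0, 0, 0]],
  [[0, 0, 0], [0, 0, 0]],
], gripper=0.076)

```text
t: 34.62
eef_pos: [0.5873, -0.1634, 0.1304]
tool_rot: [0.704, -0.704, -0.065, 0.065]
contact_force: [-0.4, -0.8, 0.5]
gripper_width: 0.892
```

```bash
python3 rest.py
```

```text
disc 0.5877736210823059 -0.16429764032363892 (0.05844021961092949, 0.06000368669629097) off [-0.0005 -0.0003]
top z [0.1049 0.1032 0.103  0.1036 0.1035]
tool d mm [ 1.1052 46.0114 -0.9607] rot deg [-0.0291 -0.0683 -0.0536] pos [ 0.5871 -0.1633  0.13  ]
```

Emit:
play_rows([
  [[0.0009, 0, -0.001], [0, 0, 0]],
  [[0, 0, 0], [0, 0, 0]],
  [[0, 0, 0], [0, 0, 0]],
  [[0, 0, 0], [0, 0, 0]],
  [[0, 0, 0], [0, 0, 0]],
  [[0, 0.007, 0], [0, 0, 0]],
  [[0, 0.007, 0], [0, 0, 0]],
  [[0, 0.006, 0], [0, 0, 0]],
  [[0, 0.005, 0], [0, 0, 0]],
  [[0, 0.005, 0], [0, 0, 0]],
  [[0, 0.005, 0], [0, 0, 0]],
  [[0, 0.005, 0], [0, 0, 0]],
  [[0, 0.005, 0], [0, 0, 0]],
  [[0, 0.0025, 0], [0, 0, 0]],
  [[0, 0, 0], [0, 0, 0]],
  [[0, 0, 0], [0, 0, 0]],
  [[0, 0, 0], [0, 0, 0]],
], gripper=0.0)

```text
t: 36.08
eef_pos: [0.5895, -0.1648, 0.0836]
tool_rot: [-0.704, 0.704, 0.065, -0.064]
contact_force: [-0.7, 0.8, 6.2]
gripper_width: 0.0
```

Emit:
play_rows([
  [[0, -0.03, 0], [0, 0, 0]],
  [[0, -0.04, 0], [0, 0, 0]],
  [[0.002, -0.03, 0.015], [0, 0, 0]],
  [[0.0047, 0, 0.034], [0, 0, 0]],
  [[0.0047, 0, 0.034], [0, 0, 0]],
  [[0.0047, 0, 0.034], [0, 0, 0]],
  [[0.0047, 0, 0.034], [0, 0, 0]],
  [[0.0047, 0, 0.034], [0, 0, 0]],
  [[0.0047, 0.02, 0.034], [0, 0, 0]],
  [[0.0047, 0.03, 0.034], [0, 0, 0]],
  [[0.0047, 0.03, 0.034], [0, 0, 0]],
  [[0.001, 0.022, 0.007], [0, 0, 0]],
  [[0, 0, 0], [0, 0, 0]],
  [[0, 0, 0], [0, 0, 0]],
  [[0, 0, 0], [0, 0, 0]],
  [[0, 0, 0], [0, 0, 0]],
], gripper=0.0854)

```text
t: 37.42
eef_pos: [0.5766, 0.1241, 0.088]
tool_rot: [-0.704, 0.704, 0.065, -0.063]
contact_force: [0.1, -0.2, -1.0]
gripper_width: 1.0
```

```bash
python3 look.py .5738 .1325
```

```text
[[0.5736 0.1323 0.0299 0.0582 0.0587]
 [0.4351 0.141  0.0299 0.058  0.0587]]
tool d mm [-1.707  77.4645  8.3434] rot deg [ 0.01   -0.2427  0.1641] pos [0.5765 0.1244 0.088 ]
side on board:
 [(np.float64(0.574), np.float64(0.1323)), (np.float64(0.4344), np.float64(0.1404))]
```

Emit:
play_rows([
  [[-0.0016, 0.01, 0.0077], [0, -0.2, 0]],
  [[0, 0.02, 0], [0, 0, 0]],
  [[0, 0.02, 0], [0, 0, 0]],
  [[0, 0.015, 0], [0, 0, 0]],
  [[0, 0.008, 0], [0, 0, 0]],
  [[0, 0.004, 0], [0, 0, 0]],
  [[0, 0, 0], [0, 0, 0]],
  [[0, 0, 0], [0, 0, 0]],
  [[0, 0, 0], [0, 0, 0]],
  [[0, 0, 0], [0, 0, 0]],
])

```text
t: 38.35
eef_pos: [0.5728, 0.1337, 0.0101]
tool_rot: [0.704, -0.704, -0.067, 0.066]
contact_force: [-0.6, 0.1, -0.8]
gripper_width: 0.997
```

Emit:
play_rows([
  [[0, 0, 0], [0, 0, 0]],
  [[0, 0, 0], [0, 0, 0]],
  [[0, 0, 0], [0, 0, 0]],
  [[0, 0, 0], [0, 0, 0]],
  [[0, 0, 0], [0, 0, 0]],
  [[0, -0.02, 0], [0, 0, 0]],
  [[0, -0.03, 0], [0, 0, 0]],
  [[0, -0.03, 0], [0, 0, 0]],
  [[0, -0.03, 0], [0, 0, 0]],
  [[-0.001, -0.03, -0.008], [0, 0, 0]],
  [[-0.003, -0.02, -0.022], [0, 0, 0]],
  [[-0.0045, 0, -0.033], [0, 0, 0]],
  [[-0.0045, 0, -0.033], [0, 0, 0]],
  [[-0.0045, 0, -0.033], [0, 0, 0]],
  [[-0.0045, 0, -0.033], [0, 0, 0]],
  [[-0.0045, 0, -0.033], [0, 0, 0]],
  [[-0.0045, 0, -0.033], [0, 0, 0]],
  [[-0.0045, 0, -0.033], [0, 0, 0]],
  [[-0.0045, 0, -0.033], [0, 0, 0]],
], gripper=0.05)

```text
t: 39.93
eef_pos: [0.5873, -0.1643, 0.1693]
tool_rot: [0.704, -0.704, -0.066, 0.066]
contact_force: [0.1, -0.2, -0.9]
gripper_width: 0.68
```

Emit:
play_rows([
  [[0, 0.02, 0], [0, 0, 0]],
  [[0, 0.02, 0], [0, 0, 0]],
  [[0, 0.01, 0], [0, 0, 0]],
  [[0, 0, 0], [0, 0, 0]],
  [[0, 0, 0], [0, 0, 0]],
  [[0, 0, 0], [0, 0, 0]],
  [[0, 0, 0], [0, 0, 0]],
])

```text
t: 40.52
eef_pos: [0.5884, -0.1626, 0.1204]
tool_rot: [-0.704, 0.704, 0.067, -0.066]
contact_force: [0.8, 0.3, -0.2]
gripper_width: 0.681
```

```bash
python3 mouth.py
```

```text
held r [0.0306 0.0591 0.0599] tool offset mm [-0.6555 -0.0001 -2.0736]
TCP target [ 0.5886 -0.1618]
tool d mm [ 0.2908 28.8136  0.7716] rot deg [0.0288 0.1584 0.1035] pos [ 0.5884 -0.1626  0.1203]
0.6809409799634359
```

Emit:
play_rows([
  [[0.0001, 0.003, 0.0003], [0, 0.15, 0]],
  [[0, 0.004, 0], [0, 0, 0]],
  [[0, 0.003, 0], [0, 0, 0]],
  [[0, 0.003, 0], [0, 0, 0]],
  [[0, 0.003, 0], [0, 0, 0]],
  [[0, 0.003, 0], [0, 0, 0]],
  [[0, 0.003, 0], [0, 0, 0]],
  [[0, 0.003, 0], [0, 0, 0]],
  [[0, 0.003, 0], [0, 0, 0]],
  [[0, 0.001, 0], [0, 0, 0]],
  [[0, 0, 0], [0, 0, 0]],
  [[0, 0, 0], [0, 0, 0]],
])

```text
t: 41.57
eef_pos: [0.5878, -0.1625, 0.0903]
tool_rot: [-0.704, 0.704, 0.065, -0.065]
contact_force: [0.8, 0.5, 0.7]
gripper_width: 0.682
```

Emit:
play_rows([
  [[0, 0, 0], [0, 0, 0]],
  [[0, 0, 0], [0, 0, 0]],
  [[0, 0, 0], [0, 0, 0]],
  [[0, 0, 0], [0, 0, 0]],
  [[0, -0.01, 0], [0, 0, 0]],
  [[0, -0.015, 0], [0, 0, 0]],
  [[0, -0.015, 0], [0, 0, 0]],
  [[0, 0, 0], [0, 0, 0]],
  [[0, 0, 0], [0, 0, 0]],
  [[0, 0, 0], [0, 0, 0]],
], gripper=0.076)

```text
t: 42.4
eef_pos: [0.5874, -0.1623, 0.13]
tool_rot: [0.704, -0.704, -0.065, 0.065]
contact_force: [-0.5, -0.1, -0.2]
gripper_width: 0.892
```

```bash
python3 rest.py
```

```text
disc 0.5874192714691162 -0.16413775086402893 (0.05838543921709061, 0.05922858044505119) off [-0.0009 -0.0001]
top z [0.105  0.1028 0.1031 0.1039 0.1038]
tool d mm [ 0.8489 45.6638 -2.0005] rot deg [-0.0292 -0.016  -0.051 ] pos [ 0.5871 -0.1622  0.1297]
```

Emit:
play_rows([
  [[0.0008, 0, -0.002], [0, 0, 0]],
  [[0, 0, 0], [0, 0, 0]],
  [[0, 0, 0], [0, 0, 0]],
  [[0, 0, 0], [0, 0, 0]],
  [[0, 0, 0], [0, 0, 0]],
  [[0, 0.007, 0], [0, 0, 0]],
  [[0, 0.007, 0], [0, 0, 0]],
  [[0, 0.006, 0], [0, 0, 0]],
  [[0, 0.005, 0], [0, 0, 0]],
  [[0, 0.005, 0], [0, 0, 0]],
  [[0, 0.005, 0], [0, 0, 0]],
  [[0, 0.005, 0], [0, 0, 0]],
  [[0, 0.005, 0], [0, 0, 0]],
  [[0, 0.003, 0], [0, 0, 0]],
  [[0, 0, 0], [0, 0, 0]],
  [[0, 0, 0], [0, 0, 0]],
  [[0, 0, 0], [0, 0, 0]],
], gripper=0.0)

```text
t: 43.87
eef_pos: [0.5898, -0.165, 0.0829]
tool_rot: [-0.704, 0.704, 0.066, -0.064]
contact_force: [0.1, -0.7, 5.9]
gripper_width: -0.003
```

Emit:
play_rows([
  [[0, -0.03, 0], [0, 0, 0]],
  [[0, -0.04, 0], [0, 0, 0]],
  [[-0.005, -0.03, 0.015], [0, 0, 0]],
  [[-0.01, 0, 0.034], [0, 0, 0]],
  [[-0.01, 0, 0.034], [0, 0, 0]],
  [[-0.01, 0, 0.034], [0, 0, 0]],
  [[-0.01, 0, 0.034], [0, 0, 0]],
  [[-0.01, 0, 0.034], [0, 0, 0]],
  [[-0.01, 0, 0.034], [0, 0, 0]],
  [[-0.01, 0.02, 0.034], [0, 0, 0]],
  [[-0.01, 0.03, 0.034], [0, 0, 0]],
  [[-0.0097, 0.03, 0.033], [0, 0, 0]],
  [[0, 0.022, 0.008], [0, 0, 0]],
  [[0, 0, 0], [0, 0, 0]],
  [[0, 0, 0], [0, 0, 0]],
  [[0, 0, 0], [0, 0, 0]],
  [[0, 0, 0], [0, 0, 0]],
], gripper=0.0854)

```text
t: 45.28
eef_pos: [0.4401, 0.1337, 0.0872]
tool_rot: [0.704, -0.704, -0.065, 0.063]
contact_force: [0.0, 0.6, -0.3]
gripper_width: 0.999
```

```bash
python3 look.py .4351 .141
```

```text
[[0.4349 0.141  0.0303 0.059  0.0595]
 [0.3541 0.0685 0.0257 0.0125 0.0544]]
tool d mm [-3.9013 76.7057  7.8934] rot deg [-0.0328 -0.1723  0.1492] pos [0.44   0.1339 0.0872]
side on board:
 [(np.float64(0.4344), np.float64(0.1404))]
```

Emit:
play_rows([
  [[-0.0038, 0.01, 0.0072], [0, -0.15, 0]],
  [[0, 0.02, 0], [0, 0, 0]],
  [[0, 0.02, 0], [0, 0, 0]],
  [[0, 0.015, 0], [0, 0, 0]],
  [[0, 0.008, 0], [0, 0, 0]],
  [[0, 0.0035, 0], [0, 0, 0]],
  [[0, 0, 0], [0, 0, 0]],
  [[0, 0, 0], [0, 0, 0]],
  [[0, 0, 0], [0, 0, 0]],
  [[0, 0, 0], [0, 0, 0]],
])

```text
t: 46.22
eef_pos: [0.434, 0.1415, 0.0101]
tool_rot: [0.704, -0.704, -0.067, 0.066]
contact_force: [-0.5, -0.9, -0.2]
gripper_width: 1.001
```

Emit:
play_rows([
  [[0, 0, 0], [0, 0, 0]],
  [[0, 0, 0], [0, 0, 0]],
  [[0, 0, 0], [0, 0, 0]],
  [[0, 0, 0], [0, 0, 0]],
  [[0, 0, 0], [0, 0, 0]],
  [[0, -0.02, 0], [0, 0, 0]],
  [[0, -0.03, 0], [0, 0, 0]],
  [[0, -0.03, 0], [0, 0, 0]],
  [[0, -0.03, 0], [0, 0, 0]],
  [[0.003, -0.03, -0.01], [0, 0, 0]],
  [[0.007, -0.02, -0.025], [0, 0, 0]],
  [[0.0095, 0, -0.033], [0, 0, 0]],
  [[0.0095, 0, -0.033], [0, 0, 0]],
  [[0.0095, 0, -0.033], [0, 0, 0]],
  [[0.0095, 0, -0.033], [0, 0, 0]],
  [[0.0095, 0, -0.033], [0, 0, 0]],
  [[0.0095, 0, -0.033], [0, 0, 0]],
  [[0.0095, 0, -0.033], [0, 0, 0]],
  [[0.0095, 0, -0.033], [0, 0, 0]],
  [[0.0087, 0, -0.029], [0, 0, 0]],
], gripper=0.05)

```text
t: 47.88
eef_pos: [0.5878, -0.1656, 0.1692]
tool_rot: [-0.704, 0.704, 0.066, -0.066]
contact_force: [0.0, 0.4, -0.4]
gripper_width: 0.68
```

Emit:
play_rows([
  [[0, 0.02, 0], [0, 0, 0]],
  [[0, 0.02, 0], [0, 0, 0]],
  [[0, 0.01, 0], [0, 0, 0]],
  [[0, 0, 0], [0, 0, 0]],
  [[0, 0, 0], [0, 0, 0]],
  [[0, 0, 0], [0, 0, 0]],
  [[0, 0, 0], [0, 0, 0]],
])

```text
t: 48.47
eef_pos: [0.5882, -0.1633, 0.1206]
tool_rot: [-0.704, 0.704, 0.067, -0.066]
contact_force: [-1.1, 0.9, 0.0]
gripper_width: 0.684
```

```bash
python3 mouth.py
```

```text
held r [0.0305 0.0592 0.0599] tool offset mm [-0.6279 -0.0006 -1.1775]
TCP target [ 0.5887 -0.1627]
tool d mm [ 0.5404 29.0572  0.5088] rot deg [0.026  0.15   0.1065] pos [ 0.5882 -0.1633  0.1206]
0.6842757908377021
```

Emit:
play_rows([
  [[0.0003, 0.003, 0.0001], [0, 0.15, 0]],
  [[0, 0.004, 0], [0, 0, 0]],
  [[0, 0.003, 0], [0, 0, 0]],
  [[0, 0.003, 0], [0, 0, 0]],
  [[0, 0.003, 0], [0, 0, 0]],
  [[0, 0.003, 0], [0, 0, 0]],
  [[0, 0.003, 0], [0, 0, 0]],
  [[0, 0.003, 0], [0, 0, 0]],
  [[0, 0.003, 0], [0, 0, 0]],
  [[0, 0.001, 0], [0, 0, 0]],
  [[0, 0, 0], [0, 0, 0]],
  [[0, 0, 0], [0, 0, 0]],
])

```text
t: 49.52
eef_pos: [0.588, -0.1632, 0.0906]
tool_rot: [0.704, -0.704, -0.065, 0.065]
contact_force: [0.5, 1.2, 0.8]
gripper_width: 0.68
```

Emit:
play_rows([
  [[0, 0, 0], [0, 0, 0]],
  [[0, 0, 0], [0, 0, 0]],
  [[0, 0, 0], [0, 0, 0]],
  [[0, 0, 0], [0, 0, 0]],
  [[0, -0.01, 0], [0, 0, 0]],
  [[0, -0.015, 0], [0, 0, 0]],
  [[0, -0.015, 0], [0, 0, 0]],
  [[0, 0, 0], [0, 0, 0]],
  [[0, 0, 0], [0, 0, 0]],
  [[0, 0, 0], [0, 0, 0]],
], gripper=0.076)

```text
t: 50.35
eef_pos: [0.5876, -0.163, 0.1303]
tool_rot: [0.704, -0.704, -0.065, 0.065]
contact_force: [0.5, 0.0, 0.0]
gripper_width: 0.884
```

```bash
python3 rest.py
```

```text
disc 0.5875961780548096 -0.1639815717935562 (0.0586729571223259, 0.05943431705236435) off [-0.0007  0.    ]
top z [0.1027 0.1042 0.1041 0.1034 0.1046]
tool d mm [ 0.8181 45.8603 -1.2029] rot deg [-0.03   -0.017  -0.0512] pos [ 0.5873 -0.163   0.1299]
```

Emit:
play_rows([
  [[0.0008, 0, -0.0012], [0, 0, 0]],
  [[0, 0, 0], [0, 0, 0]],
  [[0, 0, 0], [0, 0, 0]],
  [[0, 0, 0], [0, 0, 0]],
  [[0, 0, 0], [0, 0, 0]],
  [[0, 0.007, 0], [0, 0, 0]],
  [[0, 0.007, 0], [0, 0, 0]],
  [[0, 0.006, 0], [0, 0, 0]],
  [[0, 0.005, 0], [0, 0, 0]],
  [[0, 0.005, 0], [0, 0, 0]],
  [[0, 0.005, 0], [0, 0, 0]],
  [[0, 0.005, 0], [0, 0, 0]],
  [[0, 0.005, 0], [0, 0, 0]],
  [[0, 0.0025, 0], [0, 0, 0]],
  [[0, 0, 0], [0, 0, 0]],
  [[0, 0, 0], [0, 0, 0]],
  [[0, 0, 0], [0, 0, 0]],
], gripper=0.0)

```text
t: 51.82
eef_pos: [0.5899, -0.1652, 0.0838]
tool_rot: [-0.704, 0.704, 0.066, -0.064]
contact_force: [-0.7, -0.4, 7.7]
gripper_width: 0.002
```

Emit:
play_rows([
  [[0, -0.01, 0], [0, 0, 0]],
  [[0, -0.03, 0], [0, 0, 0]],
  [[0, -0.04, 0], [0, 0, 0]],
  [[0, -0.04, 0], [0, 0, 0]],
  [[0, -0.03, 0], [0, 0, 0]],
  [[0, 0, 0], [0, 0, 0]],
  [[0, 0, 0], [0, 0, 0]],
  [[0, 0, 0], [0, 0, 0]],
  [[0, 0, 0], [0, 0, 0]],
], gripper=0.06)

```text
t: 52.57
eef_pos: [0.5878, -0.1638, 0.2314]
tool_rot: [0.704, -0.704, -0.064, 0.066]
contact_force: [0.5, -0.2, -0.1]
gripper_width: 0.704
```

```bash
python3 - <<'E'
from h import *
o=get_obs(); c=read_camera('wrist'); np.save('w7.npy',[o,c],allow_pickle=True)
cv2.imwrite('pics/w7.png',cv2.resize(c['color'][140:440,120:520,::-1],(800,600),interpolation=cv2.INTER_CUBIC)); go(.5883,-.164,.2)
E
```

```text
tool d mm [ 0.4838 31.3446 -0.2489] rot deg [-0.0537 -0.0168 -0.1573] pos [ 0.5879 -0.1639  0.2313]
```

View pics/w7.png

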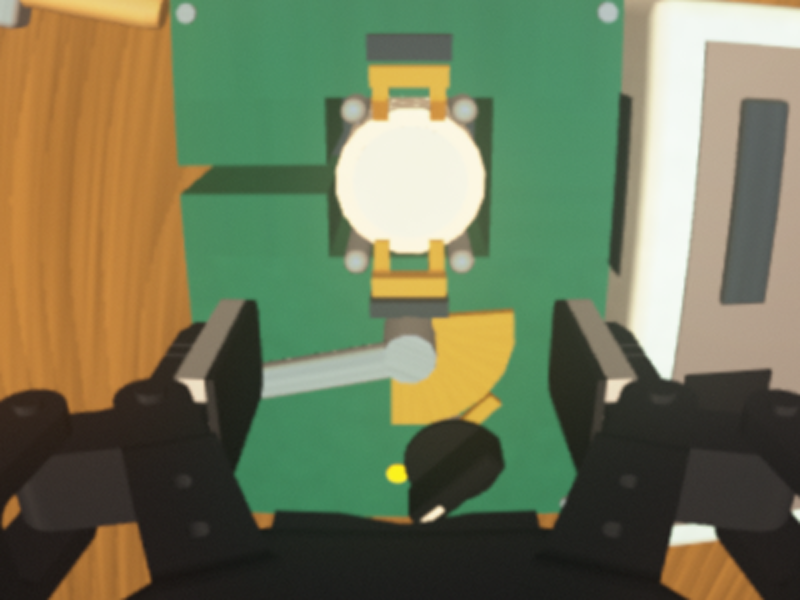

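All six blanks are on the stack. The top disc at (410,180) has both pawls over it and the press read 7.7 N. The keeper hub is at (411,358) and the selector's white line at (432,514).

```bash
python3 - <<'E'
from h import *
o,c=np.load('w7.npy',allow_pickle=True); f=lambda L:np.array(L)/2+[119.75,139.75]
A=np.array([.5883,-.164]);R2=np.array([[np.cos(YAW),-np.sin(YAW)],[np.sin(YAW),np.cos(YAW)]])
print('q',np.array(o['q']))
F=lambda p,z:(wray(c,o,f(p),z)[:,:2]-A)@R2*1000
print('hub',F([(411,358)],.115)); print('posts',F([(354,110),(465,109),(356,260),(461,259)],.1035))
print('disc',F([(410,180)],.087)); print('yellow',F([(397,474)],.085)); print('white line',F([(432,514)],.135)); print('sel collar',F([(454,466)],.11))
# range-based top z
K=np.array(c['intrinsics']); H=np.array(c['hand_eye'])
for u,v in f([(410,180),(380,180),(440,180),(410,150),(410,215)]):
    e=(np.array([u,v])-K[:2,2])/K[0,0]; r=np.hypot(*e); d=np.r_[e/r*np.tan(r),1]*c['range_z'][int(round(v)),int(round(u))]
    print((Rt(o)@(H[:3,:3]@d+H[:3,3])+o['eef_pos'])[2].round(4),end=' ')
E
```

```text
q [-0.334   0.435   0.681   1.7492 -0.3071  1.0692  0.6365]
hub [[  0.8794 -64.603 ]]
posts [[-20.1618  30.2237]
 [ 20.6711  30.5961]
 [-20.4302 -28.0683]
 [ 20.2143 -27.6596]]
disc [[ 0.5015 -0.1918]]
yellow [[  -5.4103 -142.3471]]
white line [[   9.4373 -126.6121]]
sel collar [[  19.4484 -120.0508]]
0.0874 0.0883 0.0881 0.0874 0.0876
```

Emit:
play_rows([
  [[0, 0, 0], [0, -6.7, 0]],
  [[0, 0, 0], [0, -6.7, 0]],
  [[0, 0, 0], [0, -6.7, 0]],
  [[0, 0, 0], [0, -6.7, 0]],
  [[0, 0, 0], [0, -6.7, 0]],
  [[0, 0, 0], [0, -6.7, 0]],
  [[0, 0, 0], [0, -6.7, 0]],
  [[0, 0, 0], [0, -6.7, 0]],
  [[0, 0, 0], [0, -6.7, 0]],
  [[0, 0, 0], [0, -6.7, 0]],
  [[0, 0, 0], [0, -6.7, 0]],
  [[0, 0, 0], [0, -6.7, 0]],
  [[0, 0, 0], [0, -6.7, 0]],
  [[0, 0, 0], [0, -6.7, 0]],
  [[0, 0, 0], [0, -6.7, 0]],
  [[0, 0, 0], [0, 0, 0]],
  [[0, 0, 0], [0, 0, 0]],
  [[0, 0, 0], [0, 0, 0]],
], gripper=0.05)

```text
t: 54.12
eef_pos: [0.5884, -0.1644, 0.2322]
tool_rot: [0.402, -0.401, -0.582, 0.582]
contact_force: [0.6, 0.4, -0.2]
gripper_width: 0.582
```

```bash
python3 - <<'E'
from h import *
go(.5306,-.2553,.18,np.radians(10.6+100.9)); print(np.array(get_obs()['q']))
E
```

```text
tool d mm [-64.4059  52.2392  86.3896] rot deg [-0.0629 -0.6281  0.0364] pos [ 0.5884 -0.1644  0.2322]
[-0.0506  0.3786  0.2892  1.7294 -0.1215  1.0525  2.2148]
```

Emit:
play_rows([
  [[-0.0161, 0.005, 0.0216], [0, -0.6, 0]],
  [[-0.0161, 0.005, 0.0216], [0, 0, 0]],
  [[-0.0161, 0.01, 0.0216], [0, 0, 0]],
  [[-0.0161, 0.01, 0.0216], [0, 0, 0]],
  [[0, 0.01, 0], [0, 0, 0]],
  [[0, 0.01, 0], [0, 0, 0]],
  [[0, 0, 0], [0, 0, 0]],
  [[0, 0, 0], [0, 0, 0]],
  [[0, 0, 0], [0, 0, 0]],
  [[0, 0, 0], [0, 0, 0]],
])

```text
t: 54.95
eef_pos: [0.533, -0.2551, 0.1834]
tool_rot: [-0.396, 0.397, 0.586, -0.585]
contact_force: [-0.8, 0.3, -0.4]
gripper_width: 0.587
```

```bash
cat > knob.py <<'E'
from h import *
o=get_obs(); c=read_camera('wrist'); save('knob.png',c['color'])
hsv=cv2.cvtColor(c['color'],cv2.COLOR_RGB2HSV)
m=(((hsv[...,0]<6)|(hsv[...,0]>174))&(hsv[...,1]>180)&(hsv[...,2]>100)).astype(np.uint8)
k=max(cv2.findContours(m,0,1)[0],key=cv2.contourArea)[:,0]; print('px',k.min(0),k.max(0))
(ux,vy),ax,_=cv2.fitEllipse(k); 
A=np.array([.5883,-.164]);R2=np.array([[np.cos(YAW),-np.sin(YAW)],[np.sin(YAW),np.cos(YAW)]])
for z in (.139,.127): p=wray(c,o,[(ux,vy)],z)[0,:2]; w=(p-A)@R2; r=w-[0,-.065]; print(z,p,'feeder',w,'r',np.hypot(*r),'ang',np.degrees(np.arctan2(r[1],r[0]))%360)
print('q',np.array(o['q']),o['gripper_width'],o['contact_force'])
E
python3 knob.py; python3 -c "
from h import *
go(.5306,-.2553,.119,np.radians(10.6+100.9))"
```

```text
px [304 242] [336 279]
0.139 [ 0.5282 -0.2574] feeder [-0.0763 -0.0807] r 0.07787335934350838 ang 191.6366920119544
0.127 [ 0.5319 -0.256 ] feeder [-0.0724 -0.08  ] r 0.07393844969745475 ang 191.73711244652281
q [ 0.1037  0.3982  0.3064  1.8279 -0.1461  0.9364  2.4247] 0.5867481815143674 [-0.7604  0.253  -0.3862]
tool d mm [ 0.8623 64.4814  2.2278] rot deg [ 0.0567  0.2414 -0.0293] pos [ 0.5329 -0.2553  0.1835]
```

View pics/knob.png

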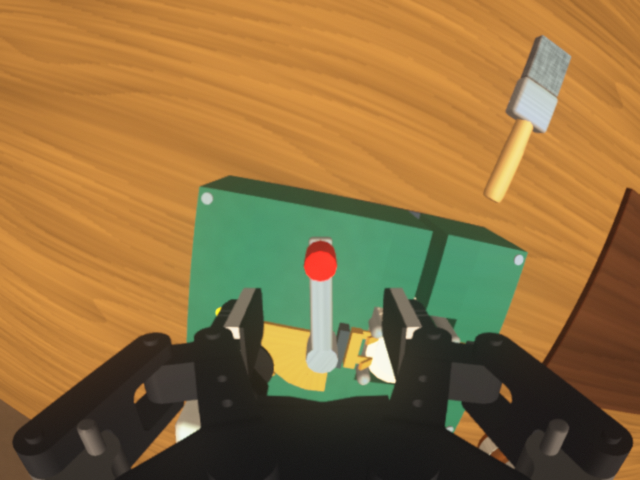

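The red knob is at (320,261), which puts the keeper arm at 191.7°. Descending and gripping.

Emit:
play_rows([
  [[0, 0.01, 0.002], [0, -0.5, 0]],
  [[0, 0.015, 0], [0, 0, 0]],
  [[0, 0.015, 0], [0, 0, 0]],
  [[0, 0.012, 0], [0, 0, 0]],
  [[0, 0.008, 0], [0, 0, 0]],
  [[0, 0.0045, 0], [0, 0, 0]],
  [[0, 0, 0], [0, 0, 0]],
  [[0, 0, 0], [0, 0, 0]],
  [[0, 0, 0], [0, 0, 0]],
])

```text
t: 55.75
eef_pos: [0.5307, -0.257, 0.1191]
tool_rot: [-0.394, 0.395, 0.587, -0.587]
contact_force: [0.3, -0.3, 0.1]
gripper_width: 0.586
```

Emit:
play_rows([
  [[0, 0, 0], [0, 0, 0]],
  [[0, 0, 0], [0, 0, 0]],
  [[0, 0, 0], [0, 0, 0]],
  [[0, 0, 0], [0, 0, 0]],
  [[0, 0, 0], [0, 0, 0]],
  [[0, 0, 0], [0, 0, 0]],
], gripper=0.01, grip_force=25)

```text
t: 56.25
eef_pos: [0.5304, -0.2568, 0.1189]
tool_rot: [-0.394, 0.395, 0.587, -0.587]
contact_force: [-0.6, 0.7, 4.8]
gripper_width: 0.199
```

```bash
python3 - <<'E'
from h import *
go(.5310,-.2563,.119,np.radians(112.3)); o=get_obs(); print(o['gripper_width']*85.4,o['contact_force'])
A=np.array([.5883,-.164]);R2=np.array([[np.cos(YAW),-np.sin(YAW)],[np.sin(YAW),np.cos(YAW)]])
print((np.array(o['eef_pos'][:2])-A)@R2-[0,-.065])
E
```

```text
tool d mm [ 0.2765 -0.1339 -0.7268] rot deg [ 0.0336 -0.1295 -0.0248] pos [ 0.5304 -0.2568  0.1189]
16.96277952004411 [-0.623   0.6844  4.8054]
[-0.074  -0.0156]
```

Emit:
play_rows([
  [[0, -0.001, 0], [0, 0, 0]],
  [[0.0039, 0, -0.0001], [0, 3, 0]],
  [[0.0078, 0, -0.0004], [0, 6, 0]],
  [[0.0078, 0, -0.0004], [0, 6, 0]],
  [[0.0078, 0, -0.0004], [0, 6, 0]],
  [[0.0078, 0, -0.0004], [0, 6, 0]],
  [[0.0078, 0, -0.0004], [0, 6, 0]],
  [[0.0078, 0, -0.0004], [0, 6, 0]],
  [[0.0078, 0, -0.0004], [0, 6, 0]],
  [[0.0078, 0, -0.0004], [0, 6, 0]],
  [[0, 0, 0], [0, 0, 0]],
  [[0, 0, 0], [0, 0, 0]],
  [[0, 0, 0], [0, 0, 0]],
])

```text
t: 57.33
eef_pos: [0.5343, -0.1925, 0.1192]
tool_rot: [-0.608, 0.608, 0.361, -0.361]
contact_force: [6.0, -0.1, -5.8]
gripper_width: 0.195
```

```bash
cat > arc.py <<'E'
from h import *
o=get_obs(); A=np.array([.5883,-.164]);R2=np.array([[np.cos(YAW),-np.sin(YAW)],[np.sin(YAW),np.cos(YAW)]])
r=(np.array(o['eef_pos'][:2])-A)@R2-[0,-.065]; x=Rt(o)[:,0]
print('rel',r,np.hypot(*r),'ang',np.degrees(np.arctan2(r[1],r[0]))%360,'yaw feeder',np.degrees(np.arctan2(x[1],x[0])-YAW),'f',np.array(o['contact_force']),'tool',Rt(o).T@o['contact_force'],o['gripper_width']*85.4,o['eef_pos'][2])
E
python3 arc.py
```

```text
rel [-0.0583  0.0469] 0.07484981000755744 ang 141.19695447337318 yaw feeder 50.770155555941656 f [ 5.9926 -0.0714 -5.7784] tool [ 2.8077  5.7834 -5.2892] 16.657705324375396 0.11917181964394158
```

Emit:
play_rows([
  [[0.0039, 0.0005, -0.0004], [0, 3, 0]],
  [[0.0078, 0, -0.0005], [0, 6, 0]],
  [[0.0078, 0, -0.0004], [0, 6, 0]],
  [[0.0078, 0, -0.0004], [0, 6, 0]],
  [[0.0078, 0, -0.0004], [0, 6, 0]],
  [[0.0078, 0, -0.0004], [0, 6, 0]],
  [[0.0078, 0, -0.0004], [0, 6, 0]],
  [[0.0065, 0, -0.0003], [0, 5, 0]],
  [[0.0052, 0, -0.0002], [0, 4, 0]],
  [[0.0026, 0, -0.0001], [0, 2, 0]],
  [[0.0015, 0, 0], [0, 1, 0]],
  [[0, 0, 0], [0, 0, 0]],
  [[0, 0, 0], [0, 0, 0]],
  [[0, 0, 0], [0, 0, 0]],
])

```text
t: 58.5
eef_pos: [0.5861, -0.154, 0.119]
tool_rot: [0.705, -0.703, -0.063, 0.064]
contact_force: [-0.2, 5.7, 3.8]
gripper_width: 0.198
```

```bash
python3 arc.py
```

```text
rel [-0.0003  0.0752] 0.07519088019232703 ang 90.23702188658164 yaw feeder -0.2846057966913786 f [-0.1661  5.7046  3.8497] tool [ 0.8564 -3.8317  5.6547] 16.94271752991041 0.11899998177478005
```

Emit:
play_rows([
  [[0.0012, 0, 0.0004], [0, 0, 0]],
  [[0.0012, 0, 0], [0, 0, 0]],
  [[0, 0, 0], [0, 0, 0]],
  [[0, 0, 0], [0, 0, 0]],
  [[0, 0, 0], [0, 0, 0]],
  [[0, 0, 0], [0, 0, 0]],
])

```text
t: 59.0
eef_pos: [0.5871, -0.1538, 0.1189]
tool_rot: [0.705, -0.703, -0.062, 0.064]
contact_force: [-4.1, 5.1, 7.5]
gripper_width: 0.195
```

```bash
python3 arc.py
```

```text
rel [0.0007 0.0752] 0.07522726017773836 ang 89.45097066174381 yaw feeder -0.3820069358659282 f [-4.0875  5.1011  7.5074] tool [-3.1366 -7.4791  5.7718] 16.658372139776077 0.11888562329428791
```

Stop felt. Releasing the knob and looking at the selector from above.

Emit:
play_rows([
  [[-0.0015, 0, 0], [0, 0, 0]],
  [[0, 0, 0], [0, 0, 0]],
  [[0, 0, 0], [0, 0, 0]],
  [[0, 0, 0], [0, 0, 0]],
  [[0, -0.015, 0], [0, 0, 0]],
  [[0, -0.03, 0], [0, 0, 0]],
  [[0, -0.03, 0], [0, 0, 0]],
  [[0, -0.03, 0], [0, 0, 0]],
  [[0.009, -0.01, -0.032], [0, 0, 0]],
  [[0.009, 0, -0.032], [0, 0, 0]],
  [[0, 0, -0.032], [0, 0, 0]],
  [[0, 0, -0.032], [0, 0, 0]],
  [[0, 0, 0], [0, 0, 0]],
  [[0, 0, 0], [0, 0, 0]],
  [[0, 0, 0], [0, 0, 0]],
  [[0, 0, 0], [0, 0, 0]],
], gripper=0.05)

```text
t: 60.33
eef_pos: [0.628, -0.276, 0.2335]
tool_rot: [0.705, -0.704, -0.063, 0.063]
contact_force: [0.3, 0.2, -0.4]
gripper_width: 0.589
```

```bash
python3 - <<'E'
from h import *
o=get_obs(); c=read_camera('wrist'); np.save('w8.npy',[o,c],allow_pickle=True)
cv2.imwrite('pics/w8.png',cv2.resize(c['color'][140:440,120:520,::-1],(800,600),interpolation=cv2.INTER_CUBIC)); go(.5883,-.164,.2)
E
python3 arc.py
```

```text
tool d mm [-19.1404  33.7666 117.031 ] rot deg [-0.0624 -0.3044  0.0018] pos [ 0.6281 -0.2758  0.2336]
rel [ 0.0185 -0.0522] 0.055356612807326844 ang 289.5425921658949 yaw feeder -0.3044291148758757 f [ 0.0736  0.6008 -0.2231] tool [0.1798 0.2237 0.5777] 50.13457491770553 0.2336396772813384
```

View pics/w8.png

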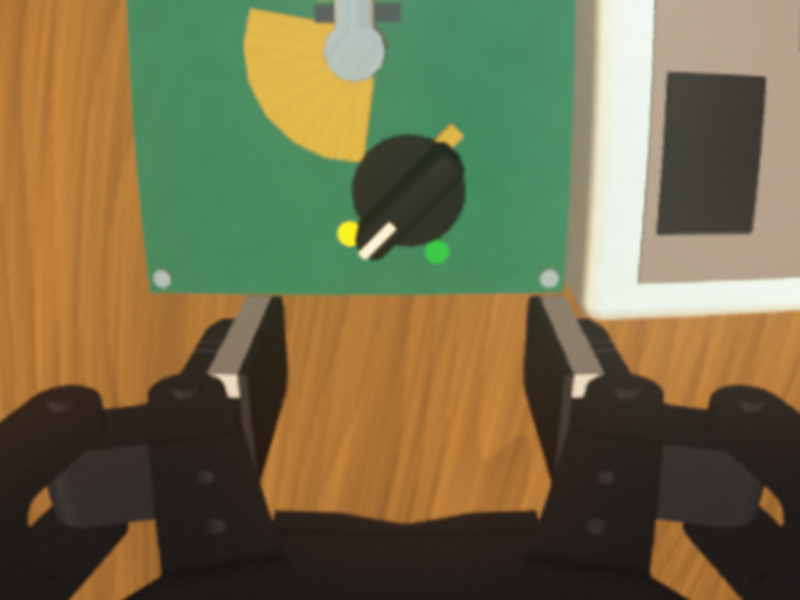

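Keeper is home. The selector's collar is at (409,190), the white line runs (392,226)–(362,257), the yellow dot is at (349,234) and the green at (437,252).

```bash
python3 - <<'E'
from h import *
o,c=np.load('w8.npy',allow_pickle=True); f=lambda L:np.array(L)/2+[119.75,139.75]
A=np.array([.5883,-.164]);R2=np.array([[np.cos(YAW),-np.sin(YAW)],[np.sin(YAW),np.cos(YAW)]])
F=lambda p,z:(wray(c,o,f(p),z)[:,:2]-A)@R2*1000
print('hub',F([(354,52)],.115)); d=F([(349,234),(437,252)],.085); print('dots',d)
for z in(.105,.111): print('collar',z,F([(409,190),(353,190),(465,190),(409,134),(409,246)],z))
L=F([(392,226),(362,257)],.135); print('line',L, np.degrees(np.arctan2(*(L[1]-L[0])[::-1])))
B=F([(360,250),(376,262),(436,146),(460,158)],.135); print('bar corners',B)
# axis from dots: equal radius, 65 deg apart
v=d[1]-d[0]; h=np.linalg.norm(v)/2/np.tan(1.134/2); n=np.array([-v[1],v[0]])/np.linalg.norm(v); print('axis from dots',d.mean(0)+h*n, 'rad',np.hypot(h,np.linalg.norm(v)/2))
E
```

```text
hub [[  0.1308 -65.359 ]]
dots [[  -5.5804 -141.5096]
 [  30.7212 -149.5481]]
collar 0.105 [[  19.1818 -117.9729]
 [  -1.956  -117.8315]
 [  40.3337 -118.0919]
 [  19.2943  -96.5774]
 [  19.0706 -140.1937]]
collar 0.111 [[  19.1641 -116.4691]
 [  -1.5069 -116.3308]
 [  39.849  -116.5854]
 [  19.2741  -95.5459]
 [  19.0553 -138.1992]]
line [[  13.2531 -123.0253]
 [   2.7806 -134.1354]] -133.3078346759605
bar corners [[   2.1533 -131.5846]
 [   7.5774 -135.9829]
 [  28.1037  -95.4945]
 [  36.1032  -99.5812]]
axis from dots [  18.8826 -117.0232] rad 34.612426213962365
```

Emit:
play_rows([
  [[0, 0, 0], [0, 6.25, 0]],
  [[0, 0, 0], [0, 6.25, 0]],
  [[0, 0, 0], [0, 6.25, 0]],
  [[0, 0, 0], [0, 6.25, 0]],
  [[0, 0, 0], [0, 6.25, 0]],
  [[0, 0, 0], [0, 6.25, 0]],
  [[0, 0, 0], [0, 6.25, 0]],
  [[0, 0.02, 0], [0, 0, 0]],
  [[0, 0.03, 0], [0, 0, 0]],
  [[0, 0.02, 0], [0, 0, 0]],
  [[0, 0, 0], [0, 0, 0]],
  [[0, 0, 0], [0, 0, 0]],
  [[0, 0, 0], [0, 0, 0]],
  [[0, 0, 0], [0, 0, 0]],
], gripper=0.04)

```text
t: 61.55
eef_pos: [0.6286, -0.2779, 0.1659]
tool_rot: [-0.677, 0.677, -0.203, 0.205]
contact_force: [0.5, -0.5, -0.3]
gripper_width: 0.472
```

```bash
python3 - <<'E'
from h import *
go(.6284,-.2755,.115,np.radians(10.6-44)); print(get_obs()['q'])
E
```

```text
tool d mm [-1.6634 50.8691  1.8744] rot deg [-0.0297 -0.1535  0.1596] pos [ 0.6286 -0.2779  0.1659]
[-0.2519  0.7378  0.9209  1.6277 -0.6439  1.1032  0.2589]
```

Emit:
play_rows([
  [[-0.0015, 0.005, 0.0018], [0, 0, 0]],
  [[0, 0.01, 0], [0, 0, 0]],
  [[0, 0.01, 0], [0, 0, 0]],
  [[0, 0.01, 0], [0, 0, 0]],
  [[0, 0.008, 0], [0, 0, 0]],
  [[0, 0.005, 0], [0, 0, 0]],
  [[0, 0.0025, 0], [0, 0, 0]],
  [[0, 0, 0], [0, 0, 0]],
  [[0, 0, 0], [0, 0, 0]],
  [[0, 0, 0], [0, 0, 0]],
])

```text
t: 62.38
eef_pos: [0.6277, -0.2755, 0.1139]
tool_rot: [-0.677, 0.677, -0.204, 0.205]
contact_force: [-0.3, 0.3, -1.1]
gripper_width: 0.471
```

Emit:
play_rows([
  [[0, 0, 0], [0, 0, 0]],
  [[0, 0, 0], [0, 0, 0]],
  [[0, 0, 0], [0, 0, 0]],
  [[0, 0, 0], [0, 0, 0]],
  [[0, 0, 0], [0, 0, 0]],
  [[0, 0, 0], [0, 0, 0]],
], gripper=0.004, grip_force=30)

```text
t: 62.88
eef_pos: [0.6288, -0.276, 0.1141]
tool_rot: [-0.677, 0.677, -0.203, 0.205]
contact_force: [4.4, -3.1, -1.0]
gripper_width: 0.133
```

```bash
python3 - <<'E'
from h import *
go(.6284,-.2755,.116,np.radians(10.6-44)); o=get_obs(); print(o['gripper_width']*85.4, np.array(o['torque']))
E
python3 arc.py
```

```text
tool d mm [-0.6213 -1.9132  0.2282] rot deg [ 0.0085 -0.1629  0.205 ] pos [ 0.6288 -0.276   0.1141]
11.355210157718298 [-0.5453 -0.707   0.093 ]
rel [ 0.0192 -0.0526] 0.05597028786864793 ang 290.0583877238274 yaw feeder -44.16284876252635 f [ 4.4077 -3.0701 -1.0381] tool [ 5.3664  1.0573 -0.1213] 11.355210157718298 0.11408906806596245
```

Emit:
play_rows([
  [[0.0008, 0, 0], [0, 0, 0]],
  [[0, 0, 0], [0, -3, 0]],
  [[0, 0, 0], [0, -5, 0]],
  [[0, 0, 0], [0, -5, 0]],
  [[0, 0, 0], [0, -5, 0]],
  [[0, 0, 0], [0, -5, 0]],
  [[0, 0, 0], [0, 0, 0]],
  [[0, 0, 0], [0, 0, 0]],
  [[0, 0, 0], [0, 0, 0]],
])

```text
t: 63.63
eef_pos: [0.6288, -0.2762, 0.114]
tool_rot: [-0.704, 0.704, -0.065, 0.067]
contact_force: [3.4, -2.3, 2.0]
gripper_width: 0.13
```

```bash
python3 arc.py; python3 -c "
from h import *
print(np.array(get_obs()['torque']))"
```

```text
rel [ 0.0192 -0.0527] 0.05607750639630143 ang 290.00897627195445 yaw feeder -21.315796995834653 f [ 3.3815 -2.3085  1.9771] tool [ 3.7553 -1.9694 -1.6407] 11.122060238893066 0.11404662834898788
[-0.4354 -0.5778  0.0859]
```

Emit:
play_rows([
  [[0, 0, 0], [0, -5, 0]],
  [[0, 0, 0], [0, -5, 0]],
  [[0, 0, 0], [0, -5, 0]],
  [[0, 0, 0], [0, -5, 0]],
  [[0, 0, 0], [0, -5, 0]],
  [[0, 0, 0], [0, -5, 0]],
  [[0, 0, 0], [0, -5, 0]],
  [[0, 0, 0], [0, -4, 0]],
  [[0, 0, 0], [0, -2.5, 0]],
  [[0, 0, 0], [0, -1.5, 0]],
  [[0, 0, 0], [0, 0, 0]],
  [[0, 0, 0], [0, 0, 0]],
  [[0, 0, 0], [0, 0, 0]],
  [[0, 0, 0], [0, 0, 0]],
])

```text
t: 64.8
eef_pos: [0.629, -0.2763, 0.1141]
tool_rot: [-0.679, 0.68, 0.197, -0.195]
contact_force: [4.5, -2.3, 2.9]
gripper_width: 0.13
```

```bash
python3 arc.py; python3 -c "
from h import *
print(np.array(get_obs()['torque']))"
```

```text
rel [ 0.0193 -0.0528] 0.056270103335193986 ang 290.1009877799149 yaw feeder 21.607413690029865 f [ 4.4609 -2.333   2.9279] tool [ 2.535  -2.9157 -4.3575] 11.095902053062352 0.1140573037070341
[-0.5901 -0.9241 -0.847 ]
```

The z moment jumped to -0.85 N·m, so the selector is at its stop after 65.8°. Releasing and retreating.

Emit:
play_rows([
  [[0, 0, 0], [0, 0.5, 0]],
  [[0, 0, 0], [0, 0, 0]],
  [[0, 0, 0], [0, 0, 0]],
  [[0, 0, 0], [0, 0, 0]],
  [[0, 0, 0], [0, 0, 0]],
  [[0, -0.015, 0], [0, 0, 0]],
  [[0, -0.03, 0], [0, 0, 0]],
  [[0, -0.03, 0], [0, 0, 0]],
  [[0, -0.03, 0], [0, 0, 0]],
  [[0, -0.02, -0.01], [0, 0, 0]],
  [[0, 0, -0.02], [0, 0, 0]],
  [[0, 0, 0], [0, 0, 0]],
  [[0, 0, 0], [0, 0, 0]],
  [[0, 0, 0], [0, 0, 0]],
  [[0, 0, 0], [0, 0, 0]],
], gripper=0.04)

```text
t: 66.05
eef_pos: [0.6435, -0.3002, 0.238]
tool_rot: [0.68, -0.679, -0.194, 0.195]
contact_force: [-0.4, 0.3, -0.8]
gripper_width: 0.467
```

```bash
python3 - <<'E'
from h import *
o=get_obs(); c=read_camera('wrist'); np.save('w9.npy',[o,c],allow_pickle=True); print(o['eef_pos'],o['t'])
a=c['color'][80:380,120:520,::-1]; s=read_camera('side')['color'][250:450,300:500,::-1]
cv2.imwrite('pics/fin.png',np.hstack([cv2.resize(a,(460,345)),cv2.resize(s,(340,345))]))
E
```

```text
[ 0.6435 -0.3002  0.238 ] 66.05
```

View pics/fin.png

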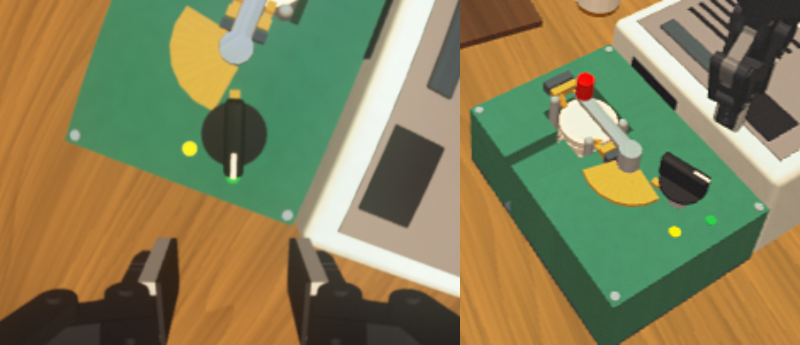

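The white line (233,166) points at the green dot (232,179). The keeper lies straight across the mouth and the gripper is clear of everything.

```bash
python3 -c "
from h import *
print(hand_in())"
```

```text
the job is handed in; nothing more can be done
None
```

I loaded all six blanks into the magazine, pressed each one home, swung the keeper across the mouth, turned the selector to run, and handed the job in at about 66 s. `hand_in()` gives no verdict, so success rests on my own checks below.

- **Blanks:** After the last press, both pawls lay over the top blank. It was centred within about 0.5 mm of my estimate of the magazine axis. Depth put its upper face at 87.4–88.3 mm against a nominal 87 mm, within the camera's error. The last press read 7.7 N at 83.8 mm.
- **Keeper:** It swung from about 192° to 89.5° in the feeder frame and I felt it meet its stop. The final picture shows it straight across the mouth.
- **Selector:** It turned freely through about 65.8°, then the moment rose to about 0.85 N·m at the stop. The final picture shows the white line on the green dot.
- **Bystanders:** I never went near the pot or jar and only passed above the brush. I did not re-measure their positions at the end.

Three readings did not match cleanly:

- **Side camera:** It disagreed with the wrist camera by about 2.5 mm in y, so I used the wrist camera.
- **Second blank:** Its press read 4.4 N, lower than the roughly 6 N expected. A picture then showed it latched.
- **Press depth:** The third to fifth blanks went 2.5 to 4.1 mm below the pawl level. For these I relied on the press forces (about 6 N each) and on the next blank resting level at the right height, not on a picture.

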